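# Unlock, index and relock the parts carousel, then fetch the tube block

### The job

Fetch the tube block from the parts carousel: pull the carousel's lock knob straight out until it stays out, turn the carousel by its posts to bring the block's compartment to the front tab, and push the knob fully home so that the carousel is locked again. Only then lift the tube block out and set it down gently, flat, inside the empty job tray; leave the other parts in the carousel and the knob home.

Things in the scene. Friction and masses are not known exactly. Their poses are not given: they have to be found in the camera images.
- carousel_stand: fixed pedestal of the parts carousel; origin under the middle of its 150 x 150 mm foot, on the table and on the vertical turning axis. Its -x is the front, roughly toward the robot, where a 30 mm wide steel tab stands 139 mm from the axis (top at z 101 mm, just below the disc). Its +y is the way the lock knob pulls out. Place and yaw vary.
- carousel (a joint): disc angle in rad, 0 at start, + anticlockwise from above, stops at +-3.4; locks only at quarter turns (1.571). Disc 260 mm across, floor at z 126 mm, rim to 144 mm, two crossing 4 mm dividers to z 156 mm: four compartments, at 0 facing the stand's -x (front), +y, +x, -y. Light drag (0.06 N m), stays where left; with the pin in it has only 0.035 rad of play.
- lock_knob (a joint): knob travel along the stand's +y in m: 0 home (locked), 0.030 out at its detent and stop. Snap action: about 7 N to start it from either end; past the middle it snaps to the nearer end and stays. The pin clears the disc above 0.02; its round nose draws the disc into line within about 0.045 rad of a quarter turn, further off it is blocked about half way.
- knob_grip (a point): middle of the black spool-shaped lock knob, 36 to 40 mm diameter, 28 mm long along its horizontal axis (the stand's y), axis at z 100 mm; 215 mm from the turning axis when home, moves with the knob. Behind it 10 mm of free neck, then a dark housing 52 mm wide, 140 to 191 mm from the turning axis, top at z 123 mm.
- post_0 (a point): top centre of a steel post for turning the carousel, 18 mm diameter, from the disc up to z 190 mm, 112 mm from the turning axis at the end of a divider; moves with the disc. At the start at the back left (stand +x +y).
- post_1 (a point): like post, at the start front left (stand -x +y); top centre
- post_2 (a point): like post, at the start front right (stand -x -y); top centre
- post_3 (a point): like post, at the start back right (stand +x -y); top centre
- tube_block: the part to fetch: light grey square block 60 x 60 x 50 mm tall with a 34 mm bore through one pair of sides, about 0.36 kg; origin at the centre of its underside, z up. Sides within 0.25 rad of square to its compartment. Starts in the stand's +y or -y compartment about 82 mm from the turning axis.
- offcut_2: another part in the carousel: short lying tube offcut 44 x 90 x 44 mm, at the start in the front or back compartment; origin at the centre of its underside; stays in the carousel
- flux_tin: another part in the carousel: round tin with a lid, 75 mm diameter, 48 mm tall, origin at the centre of its underside; stays in the carousel
- dropout_0: another part in the carousel: flat light grey plate 44 x 80 x 8 mm, origin at the centre of its underside; stays in the carousel
- job_tray: fixed empty shallow steel tray on the table, left of the carousel, 130 (its x) x 160 (its y) x 22 mm tall, walls and floor 4 mm thick, origin at the centre of its underside, yaw varies
Things that resemble listed ones, but are neither listed nor needed, are in the scene too. What is shaped like the tube_block but orange is not meant.

How it is judged:
By the outcome, as a careful person would: the job done as asked, in the order asked, and still so for the second after the job is handed in, with the robot touching nothing.
It also fails if it takes over 72 s, if anything falls off the work surface, if the arm or the gripper's body presses on something with over 40 N, if the wrist force passes 120 N, or if a joint passes its speed limit or range.

### The arm

A 6-joint arm with a two-finger parallel gripper is mounted at the origin on a cart in front of the work surface, level with it; the furniture and walls round the work are solid. World frame = base frame: x ahead of the robot, y to its left, z up, the work surface at z = 0. Lengths are in m, angles in rad, forces in N, time in s.
With the tool pointing down it reaches from about 0.3 to 0.85 m from the base axis. Payload 5.4 kg.
Tool frame: the origin (TCP) lies at the very end of the fingers, on their centre line; the grasp point (between the pads) lies 19 mm behind it (r.pinch_z is the distance from the TCP to the grasp point, in m); y points along the fingers, z is the direction in which the jaws open and shut, and the axes are right-handed (so a half turn about y gives the same grasp; the last joint's range is limited). The gripper opens to 85 mm and grips with 20 to 120 N. Pads are 22 mm wide; open, the fingers measure 114 mm over their backs; the gripper's body (76 mm by 85 mm) begins 54 mm behind the grasp point. The pads swing forward as they close: fully open they stand 13 mm farther back than shut.
Start: joints at [1.133, 0.158, 1.597, -0, 1.386, -0.21], TCP at [0.13, 0.56, 0.204] pointing down, gripper open.
Joint ranges: [-2.91, 2.91], [-0.94, 2.29], [0.18, 2.7], [-1.29, 4.43], [0.17, 2.64], [-3, 3]. Speed limits (rad/s): [2.57, 2.57, 3.14, 3.14, 3.14, 3.14].

### API

Orientations are given as a rotation vector (axis times angle).
In Python, from plant import observe, viewer, r gives the robot as it stands.
- The arm moves only by the tool carry_out, never from a script. Its argument "commands" is a list that holds one entry, the list of rows, each a list of 7 numbers: the gripper command: -1 is shut, 1 is fully open, values between are in proportion, then the shift along the tool's x, y, z in m, then the turn, a rotation vector about the tool's x, y, z in rad. In form: [[[fingers, tx, ty, tz, rx, ry, rz], ...]]. A call has 1 to 10 rows; each row is the pose to reach, as a shift and turn from the pose measured when the call began, along the tool's axes at that moment; what a row does not reach only later rows make up. A row lasts 1/10 s, in which the tool goes at most 50 mm and 8.59 degrees, less where a joint would pass 70% of its speed; a pose out of reach is approached as far as the arm can. A call with a gripper value outside its range is refused whole. The fingers move at their own pace and stop on an object; "squeeze" is the grip in N (left out, the last holds). Time passes only in rows, so rows that repeat a pose let the fingers close. It gives the time, the measured TCP pose, the force and the opening at its end, in the units of the state.
- observe(): the state, without advancing time (a new reading comes with each control period).
- viewer.capture(name): name is "side" or "top"; returns a dict with "color" (400x640x3 uint8, red, green, blue), "fx", "fy", "cx", "cy" (pixels), "distortion" ([k1, k2, p1, p2, k3] as OpenCV has them; the pictures are not rectified), "camera_from_world" (4x4, takes a point from world to camera coordinates). Camera axes: x right, y down, z forward; pixel columns grow to the right and rows downward; lengths in m; the calibration is good to about 2 mm. A picture is of the moment at which its call begins. There is no depth.
- r.hand_in(): hands the job in, once; it reports no verdict.
The state is a dict: "time_s": time; "qpos": joint angles; "qd": joint speeds; "tau": joint torques, N m; "eef_pos": TCP position; "eef_rot": TCP orientation; "ft_force": force on the tool from outside, world axes, zero at the start; "torque": the same for the moment, N m; "finger_gap": opening from 0.0 (shut) to 1.0 (fully open).
Only numpy, scipy, OpenCV 4.12 (cv2) and the standard library are available. Lean on these libraries where they do the work, as an engineer would, in place of code of your own. Each camera call takes 0.05 s, during which the arm holds its last target.

## Working session

There is one attempt and no reset: what is moved stays moved. The work goes in short steps, Python scripts to look and compute and a tool call to move; the robot and the scene stay as the last step left them, time stands still between calls to the robot, and variables do not carry over. Pictures are saved under pics/ and viewed, and the job is handed in when it is done.

Besides the shell and the picture viewer there is one more tool, called after "Emit:" as name(argument=value, ...) on one line, values as JSON. carry_out: Moves the arm, as the interface text tells. Its arguments: {"type":"object","properties":{"commands":{"type":"array"},"squeeze":{"type":"number"}},"required":["commands"]}

```bash
ls; mkdir -p pics; cat > h.py <<'E'
import numpy as np,cv2
from plant import observe,viewer,r
def cap(n,f=None):
    c=viewer.capture(n)
    if f: cv2.imwrite('pics/'+f,c['color'][:,:,::-1])
    return c
def K(c): return np.array([[c['fx'],0,c['cx']],[0,c['fy'],c['cy']],[0,0,1.]]),np.array(c['distortion'],float)
def ray(c,uv):
    k,d=K(c);p=cv2.undistortPoints(np.array(uv,float).reshape(-1,1,2),k,d).reshape(-1,2)
    T=np.array(c['camera_from_world']);R=T[:3,:3];t=T[:3,3]
    return -R.T@t,np.c_[p,np.ones(len(p))]@R
def onz(c,uv,z):
    o,D=ray(c,uv);s=(z-o[2])/D[:,2];return o+s[:,None]*D
def proj(c,P):
    k,d=K(c);T=np.array(c['camera_from_world'])
    return cv2.projectPoints(np.array(P,float).reshape(-1,3),cv2.Rodrigues(T[:3,:3])[0],T[:3,3],k,d)[0].reshape(-1,2)
E
python3 - <<'E'
from h import *
np.set_printoptions(precision=4,suppress=True)
for n in('top','side'):
    c=cap(n,n+'0.png'); o,_=ray(c,[[320,200]]); print(n,o,_,c['fx'])
s=observe();print({k:np.round(v,4) for k,v in s.items()},r.pinch_z)
E
```

```text
pics
top [ 0.4791 -0.0602  1.2289] [[ 0.0805 -0.0152 -0.9968]] 481.4106994060771
side [0.3713 1.1141 0.6621] [[ 0.1336 -0.9156 -0.3802]] 504.8390250798783
{'time_s': np.float64(0.1), 'qpos': array([ 1.1329,  0.159 ,  1.5981, -0.    ,  1.3862, -0.2101]), 'qd': array([ 0.0015, -0.0017, -0.0024,  0.0007, -0.0003, -0.0004]), 'tau': array([ -0.0003, -39.6995, -33.2336,  -0.0003,   0.0043,  -0.    ]), 'eef_pos': array([0.1296, 0.5596, 0.203 ]), 'eef_rot': array([-1.565 ,  0.1793, -0.1785]), 'ft_force': array([-0.1292, -0.0534, -0.3548]), 'torque': array([0.0013, 0.0173, 0.0071]), 'finger_gap': np.float64(1.0018)} 0.0187
```

View pics/top0.png

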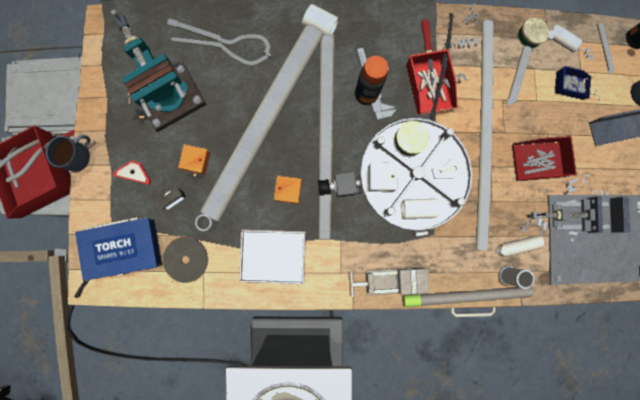

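View pics/side0.png

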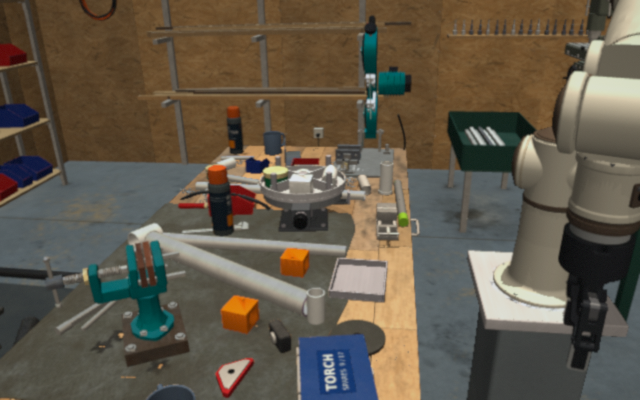

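```bash
python3 - <<'E'
import cv2
a=cv2.imread('pics/top0.png');cv2.imwrite('pics/t1.png',cv2.resize(a[105:245,300:490],None,fx=4,fy=4,interpolation=2))
a=cv2.imread('pics/side0.png');cv2.imwrite('pics/s1.png',cv2.resize(a[140:310,220:420],None,fx=4,fy=3.5,interpolation=2))
E
```

```text
(no output)
```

View pics/t1.png

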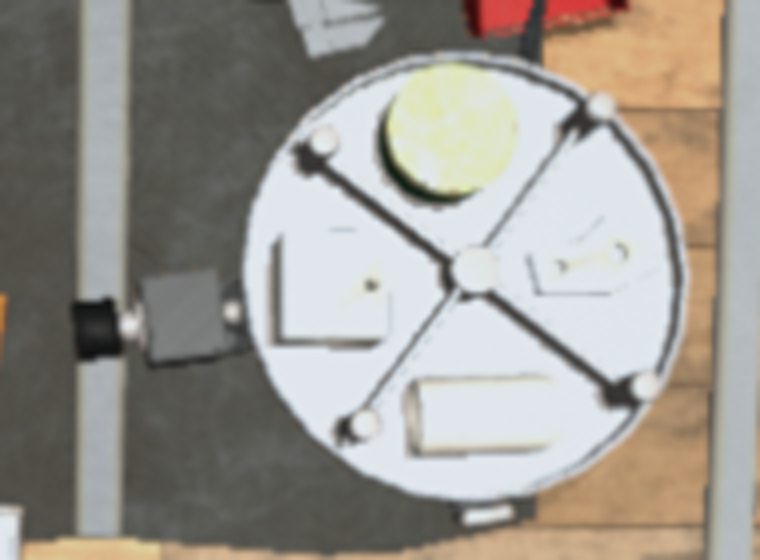

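View pics/s1.png

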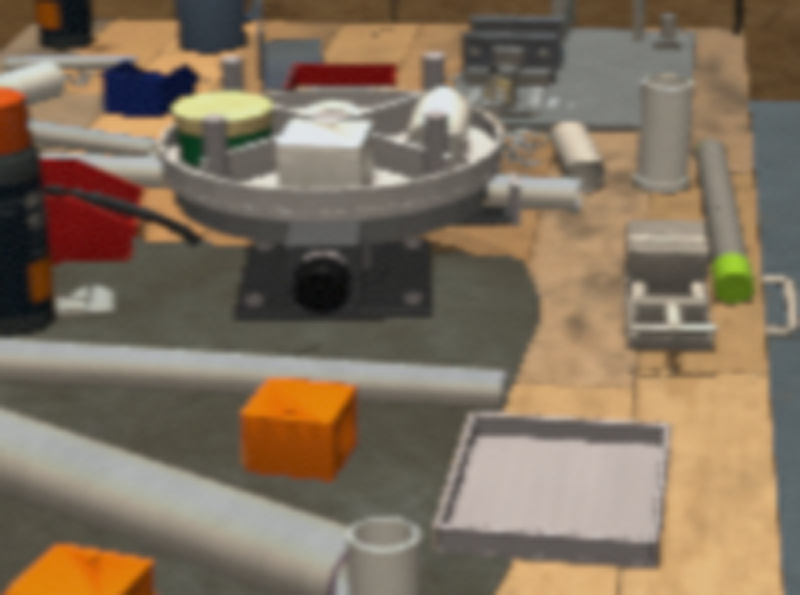

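```bash
python3 - <<'E'
from h import *
np.set_printoptions(precision=4,suppress=True)
c=cap('top')
f=lambda x,y:[300+x/4-.375,105+y/4-.375]
P=onz(c,[f(323,140),f(366,423),f(646,386),f(600,105)],.19)
print(P); C=P.mean(0);print(C,np.linalg.norm(P-C,axis=1))
a=[np.arctan2(*(P[i]-C)[1::-1])-(np.pi/4+i*np.pi/2) for i in range(4)];a=np.unwrap(a,period=2*np.pi);a=(np.array(a)+np.pi)%(2*np.pi)-np.pi;print('yaw',a,a.mean())
y=a.mean();ux=np.array([np.cos(y),np.sin(y),0]);uy=np.array([-np.sin(y),np.cos(y),0])
C[2]=0
k=C+.215*uy;k[2]=.1;print('knob',k,proj(c,k), onz(c,[f(98,330)],.12))
print('tab',proj(c,C-.139*ux+[0,0,.101]),f(487,515))
# block top
B=onz(c,[f(283,228),f(388,240),f(388,342),f(283,340)],.176);print(B,B.mean(0));b=B.mean(0)-C;print('local',b@ux,b@uy)
# tray
h=cv2.cvtColor(c['color'],cv2.COLOR_RGB2GRAY)
cv2.imwrite('pics/tr.png',cv2.resize(c['color'][220:295,225:320,::-1],None,fx=8,fy=8,interpolation=2)[:600,:760])
s=cap('side');print(proj(s,k))
E
```

```text
[[ 0.697  -0.2089  0.19  ]
 [ 0.5408 -0.2308  0.19  ]
 [ 0.5615 -0.3874  0.19  ]
 [ 0.719  -0.3657  0.19  ]]
[ 0.6296 -0.2982  0.19  ] [0.1119 0.1114 0.1123 0.1121]
yaw [0.1388 0.1358 0.1332 0.139 ] 0.13671657096157874
knob [ 0.6003 -0.0852  0.1   ] [[323.3211 187.298 ]] [[ 0.5985 -0.0866  0.12  ]]
tab [[421.3524 233.3411]] [421.375, 233.375]
[[ 0.6499 -0.1879  0.176 ]
 [ 0.6437 -0.2467  0.176 ]
 [ 0.5866 -0.2459  0.176 ]
 [ 0.5874 -0.1874  0.176 ]] [ 0.6169 -0.217   0.176 ]
local -0.0014833563987285067 0.08220152178495668
[[300.3513 221.5289]]
```

View pics/tr.png

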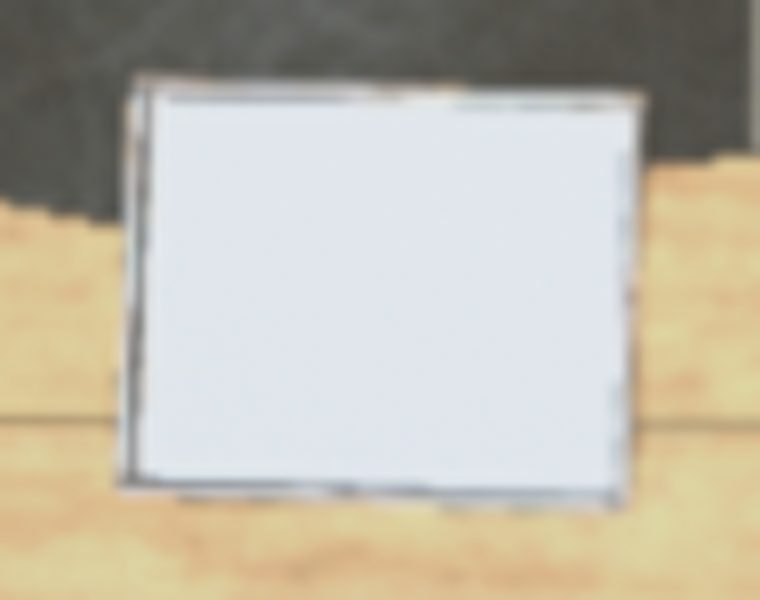

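```bash
cat >> h.py <<'E'
from scipy.spatial.transform import Rotation as Ro
np.set_printoptions(precision=4,suppress=True)
C0=np.array([.6296,-.2982,0]);YAW=.1367
UX=np.array([np.cos(YAW),np.sin(YAW),0]);UY=np.array([-np.sin(YAW),np.cos(YAW),0])
def jaw(): 
    R=Ro.from_rotvec(observe()['eef_rot']).as_matrix(); return np.arctan2(R[1,2],R[0,2])
def go(pos,yaw=None):
    "command for TCP pos (world) with tool down, jaw z axis at world angle yaw (mod pi)"
    s=observe();R=Ro.from_rotvec(s['eef_rot']);a=jaw()
    if yaw is None: yaw=a
    yaw=a+(yaw-a+np.pi/2)%np.pi-np.pi/2
    z=np.array([np.cos(yaw),np.sin(yaw),0]);y=np.array([0,0,-1.]);x=np.cross(y,z)
    T=Ro.from_matrix(np.c_[x,y,z]);
    print('shift',R.inv().apply(np.array(pos)-s['eef_pos']),'turn',(R.inv()*T).as_rotvec(),'| pos',s['eef_pos'],'yaw',a,'->',yaw,'q',s['qpos'],'F',s['ft_force'],'gap',s['finger_gap'],'t',s['time_s'])
E
python3 - <<'E'
from h import *
k=C0+.215*UY
print(Ro.from_rotvec(observe()['eef_rot']).as_matrix())
go([k[0],k[1],.26],YAW)
c=viewer.capture('top')
Tr=onz(c,np.array([[138,78],[645,95],[625,505],[120,487]])/8+[225-.44,220-.44],.022);t=Tr.mean(0);print(Tr,t)
e=Tr[0]-Tr[1]+Tr[3]-Tr[2];print('tray yaw',np.arctan2(e[1],e[0])-np.pi/2,np.linalg.norm(np.roll(Tr,1,0)-Tr,axis=1))
s=viewer.capture('side');cv2.imwrite('pics/blk.png',cv2.resize(s['color'][160:235,255:350,::-1],None,fx=8,fy=8,interpolation=2))
E
```

```text
[[ 0.9742 -0.0005  0.2258]
 [-0.2258 -0.0011  0.9742]
 [-0.0002 -1.     -0.0011]]
shift [ 0.6041 -0.0562 -0.5221] turn [0.0012 1.2063 0.0005] | pos [0.1297 0.5598 0.2033] yaw 1.342987826712752 -> 0.13670000000000004 q [ 1.1329  0.1588  1.5978  0.      1.3862 -0.2101] F [-0.7818  0.2171  0.499 ] gap 1.0034307364503297 t 0.2
[[ 0.502   0.1171  0.022 ]
 [ 0.4975 -0.0418  0.022 ]
 [ 0.37   -0.0361  0.022 ]
 [ 0.3746  0.1213  0.022 ]] [0.436  0.0401 0.022 ]
tray yaw -0.02889627697210151 [0.1275 0.1589 0.1276 0.1574]
```

View pics/blk.png

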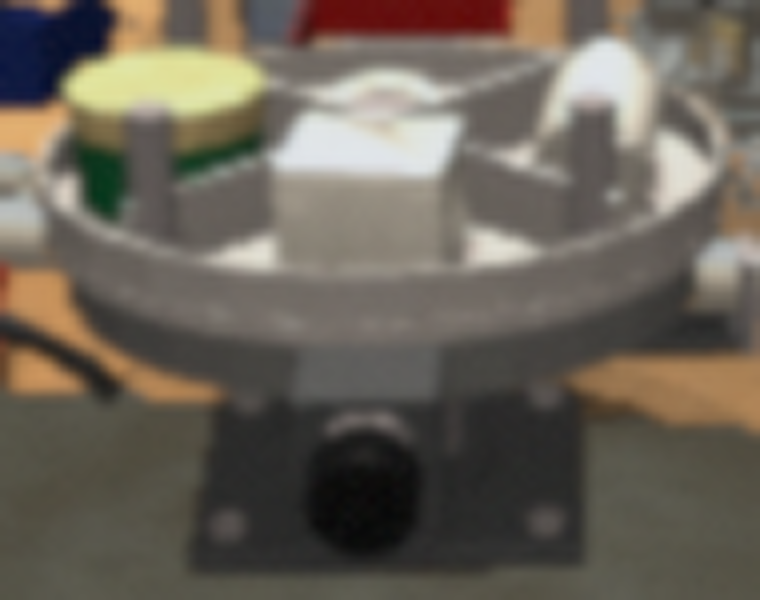

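Candidates for the tube block: the light grey block in the carousel at top (383,177), the orange blocks at (193,158) and (288,188), and the flat plate at (445,172). I choose (383,177). The crop shows a tall grey square block with a plain solid face towards the knob. Next I move above the knob.

Emit:
carry_out(commands=[[[1, 0.03, -0.055, -0.02, 0, 0.1, 0], [1, 0.604, -0.056, -0.522, 0, 1.206, 0], [1, 0.604, -0.056, -0.522, 0, 1.206, 0], [1, 0.604, -0.056, -0.522, 0, 1.206, 0], [1, 0.604, -0.056, -0.522, 0, 1.206, 0], [1, 0.604, -0.056, -0.522, 0, 1.206, 0], [1, 0.604, -0.056, -0.522, 0, 1.206, 0], [1, 0.604, -0.056, -0.522, 0, 1.206, 0], [1, 0.604, -0.056, -0.522, 0, 1.206, 0], [1, 0.604, -0.056, -0.522, 0, 1.206, 0]]], squeeze=50)

```text
time_s: 1.3
eef_pos: [0.413, 0.1735, 0.2542]
eef_rot: [-1.27, 1.108, -1.109]
ft_force: [0.7, 0.8, 0.4]
finger_gap: 0.999
```

```bash
python3 - <<'E'
from h import *
k=C0+.215*UY
go([k[0],k[1],.22],YAW)
E
```

```text
shift [0.2816 0.0344 0.1506] turn [-0.0006 -0.0011  0.0004] | pos [0.413  0.1735 0.2542] yaw 0.13556042452642103 -> 0.13670000000000004 q [ 0.1269 -0.2151  1.8636 -0.0004  1.4926 -0.0086] F [0.7372 0.7571 0.403 ] gap 0.998953029251705 t 1.3
```

Emit:
carry_out(commands=[[[1, 0.282, 0.034, 0.151, 0, 0, 0], [1, 0.282, 0.034, 0.151, 0, 0, 0], [1, 0.282, 0.034, 0.151, 0, 0, 0], [1, 0.282, 0.034, 0.151, 0, 0, 0], [1, 0.282, 0.034, 0.151, 0, 0, 0], [1, 0.282, 0.034, 0.151, 0, 0, 0], [1, 0.282, 0.034, 0.151, 0, 0, 0], [1, 0.282, 0.034, 0.151, 0, 0, 0]]])

```text
time_s: 2.1
eef_pos: [0.6015, -0.0885, 0.2191]
eef_rot: [-1.27, 1.112, -1.111]
ft_force: [-0.3, 0.2, -0.2]
finger_gap: 1.0
```

```bash
python3 - <<'E'
from h import *
k=C0+.215*UY
go([k[0],k[1],.082],YAW)
c=cap('top');cv2.imwrite('pics/k1.png',cv2.resize(c['color'][105:245,250:440,::-1],None,fx=4,fy=4,interpolation=2))
c=cap('side');cv2.imwrite('pics/k2.png',cv2.resize(c['color'][120:270,220:420,::-1],None,fx=4,fy=4,interpolation=2))
E
```

```text
shift [-0.0035  0.1371 -0.0006] turn [ 0.0007 -0.0047  0.0003] | pos [ 0.6015 -0.0885  0.2191] yaw 0.1319731118537514 -> 0.13670000000000004 q [-0.3442  0.2335  1.4806 -0.0006  1.428  -0.4761] F [-0.2757  0.23   -0.2276] gap 0.999626122691089 t 2.1
```

View pics/k1.png

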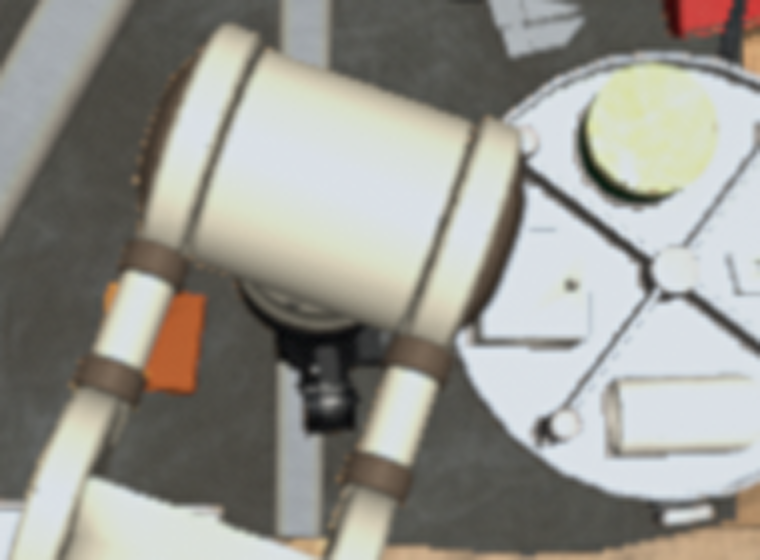

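View pics/k2.png

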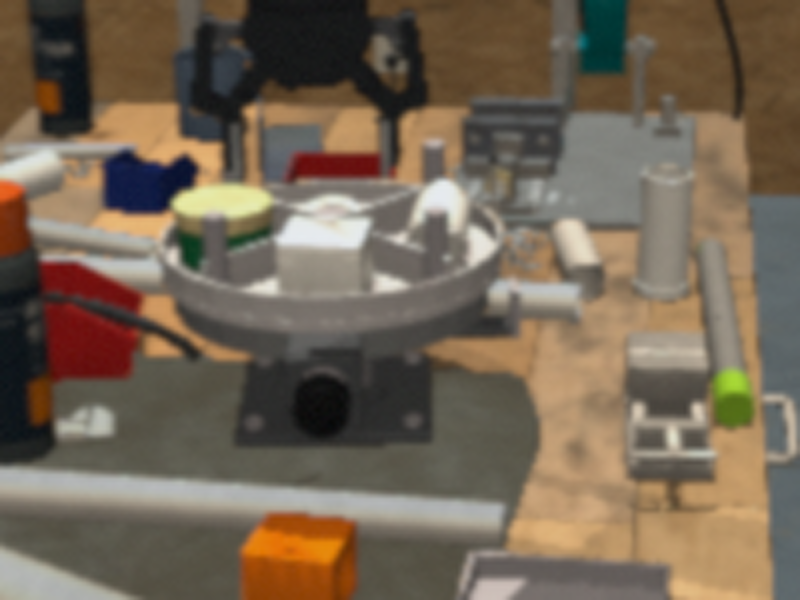

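The gripper is above the knob, with its fingers at side x≈235 and 390 and the knob at 322 in the crop. I'll descend and grip.

Emit:
carry_out(commands=[[[1, -0.0035, 0.04, -0.0006, 0, -0.005, 0], [1, -0.0035, 0.08, -0.0006, 0, -0.005, 0], [1, -0.0035, 0.11, -0.0006, 0, -0.005, 0], [1, -0.0035, 0.13, -0.0006, 0, -0.005, 0], [1, -0.0035, 0.137, -0.0006, 0, -0.005, 0], [1, -0.0035, 0.137, -0.0006, 0, -0.005, 0], [1, -0.0035, 0.137, -0.0006, 0, -0.005, 0]]])

```text
time_s: 2.9
eef_pos: [0.6004, -0.0818, 0.0848]
eef_rot: [-1.271, 1.103, -1.106]
ft_force: [-0.1, -0.6, 0.9]
finger_gap: 1.001
```

Emit:
carry_out(commands=[[[-1, 0, 0, 0, 0, 0, 0], [-1, 0, 0, 0, 0, 0, 0], [-1, 0, 0, 0, 0, 0, 0], [-1, 0, 0, 0, 0, 0, 0], [-1, 0, 0, 0, 0, 0, 0], [-1, 0, 0, 0, 0, 0, 0]]], squeeze=50)

```text
time_s: 3.5
eef_pos: [0.6047, -0.0832, 0.0914]
eef_rot: [-1.267, 1.094, -1.114]
ft_force: [-4.2, 0.8, 19.6]
finger_gap: 0.01
```

```bash
python3 - <<'E'
from h import *
s=observe();p=s['eef_pos']-C0;print(p@UX,p@UY)
go(s['eef_pos']+.034*UY)
c=cap('side');cv2.imwrite('pics/k3.png',cv2.resize(c['color'][140:270,220:420,::-1],None,fx=4,fy=4,interpolation=2))
E
```

```text
0.0046581924064008 0.21637206641639503
shift [-0.034  -0.0002  0.0001] turn [-0.0114 -0.      0.0052] | pos [ 0.6047 -0.0832  0.0914] yaw 0.14063754554043956 -> 0.1406375455404396 q [-0.3348  0.3439  1.6072  0.0007  1.178  -0.4756] F [-4.1884  0.795  19.5986] gap 0.00955561074736979 t 3.5
```

View pics/k3.png

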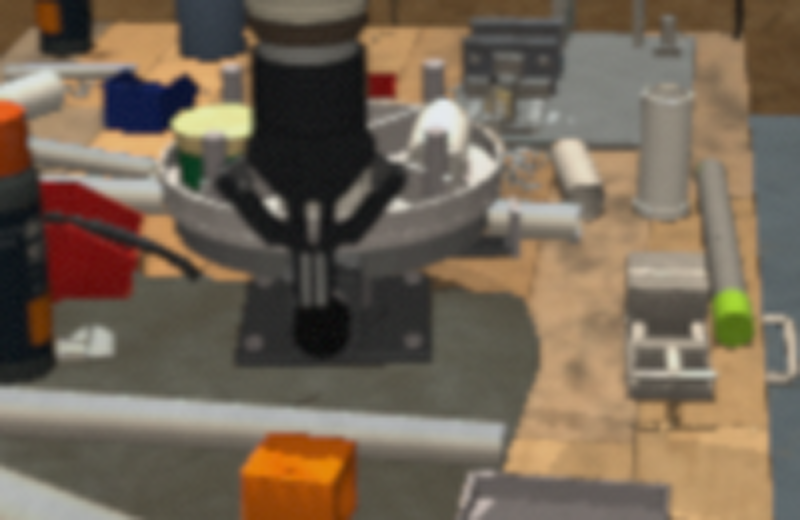

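```bash
python3 - <<'E'
from h import *
s=observe();c=cap('side')
k=C0+.215*UY
kk=[k+[0,0,.1],k+.014*UY+[0,0,.1],k+.014*UY+[0,0,.12],k+.014*UY+[0,0,.08]]
P=proj(c,[s['eef_pos']]+kk);print(P,(P-[220,140])*4)
R=Ro.from_rotvec(s['eef_rot']).as_matrix();print(R)
im=c['color'].copy();im=cv2.resize(im[180:250,270:340,::-1],None,fx=8,fy=8,interpolation=2)
for p in P: cv2.circle(im,tuple(np.int32((p-[270,180]+.5)*8)),3,(0,0,255),-1)
cv2.imwrite('pics/k4.png',im)
E
```

```text
[[298.7654 224.7766]
 [300.3423 221.527 ]
 [300.1481 223.7542]
 [299.8921 216.8369]
 [300.4013 230.5891]] [[315.0618 339.1066]
 [321.3694 326.1081]
 [320.5924 335.0169]
 [319.5683 307.3475]
 [321.6051 362.3563]]
[[ 0.1402  0.0116  0.9901]
 [-0.9901 -0.0036  0.1402]
 [ 0.0052 -0.9999  0.011 ]]
```

View pics/k4.png

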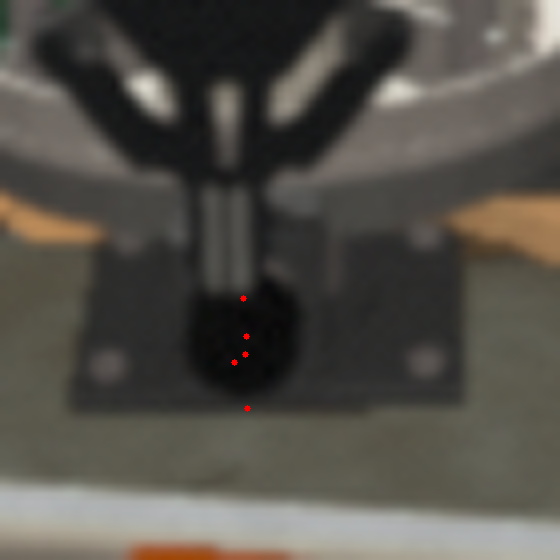

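```bash
python3 - <<'E'
from h import *
c=cap('side')
p=np.array([0.6015,-0.0885,0.2191]);J=np.array([np.cos(.132),np.sin(.132),0])
for dz in(0,.013):
  for w in(-.05,.05): print((proj(c,p+w*J+[0,0,dz])-[220,120])*4)
s=observe();
for z in (.085,.092,.1,.11,.12,.13): print(z,(proj(c,[*s['eef_pos'][:2],z])-[270,180]+.5)*8)
t=cap('top');im=cv2.resize(t['color'][140:230,290:400,::-1],None,fx=7,fy=6.6,interpolation=2);cv2.imwrite('pics/k5.png',im)
E
```

```text
[[391.9202 234.6153]]
[[236.7986 237.1507]]
[[391.5214 215.5082]]
[[235.7962 218.1046]]
0.085 [[234.7761 378.9603]]
0.092 [[234.0494 359.9725]]
0.1 [[233.2155 338.1753]]
0.11 [[232.1678 310.7827]]
0.12 [[231.1145 283.2268]]
0.13 [[230.0552 255.5066]]
```

View pics/k5.png

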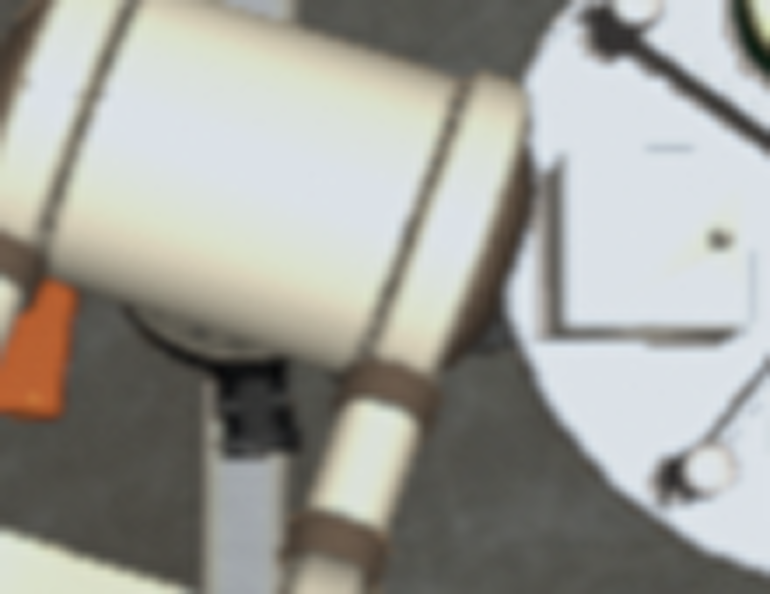

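```bash
python3 - <<'E'
from h import *
c=cap('side')
a=cv2.imread('pics/side0.png')
P=proj(c,[[.1296,.5596,.203],[.1296,.5596,.216],[.1296,.5596,.222],[.1296,.5596,.243]]);print(P)
im=cv2.resize(a[230:400,540:640],None,fx=4,fy=3.5,interpolation=2)
for p in P: cv2.circle(im,(int((p[0]-540)*4),int((p[1]-230)*3.5)),3,(0,0,255),-1)
cv2.imwrite('pics/g.png',im)
E
```

```text
[[567.5122 370.8183]
 [569.403  362.9618]
 [570.2837 359.2899]
 [573.4073 346.205 ]]
```

View pics/g.png

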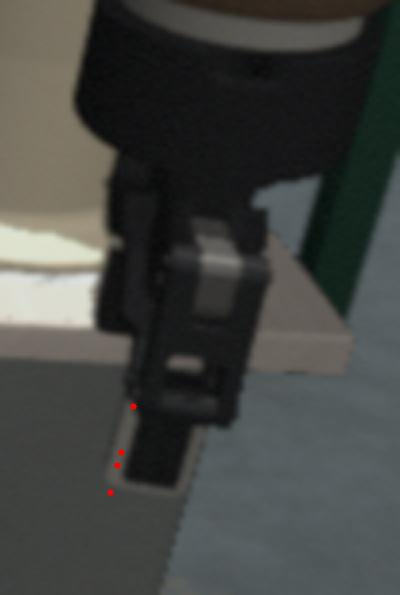

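```bash
python3 - <<'E'
from h import *
c=cap('side')
a=cv2.imread('pics/side0.png')
J=np.array([.2258,.9742,0]);X=np.array([.9742,-.2258,0]);p=np.array([.1296,.5596,.203])
im=cv2.resize(a[230:400,540:640],None,fx=4,fy=3.5,interpolation=2)
for z in (0,.013,.04):
 for w in (.0425,.057):
  for x in(-.011,.011):
   q=proj(c,p+w*J+x*X+[0,0,z])[0]; cv2.circle(im,(int((q[0]-540+.5)*4),int((q[1]-230+.5)*3.5)),3,(0,0,255) if z==.013 else (0,255,0),-1)
b=cv2.imread('pics/k2.png')[100:300,150:480]
cv2.imwrite('pics/g.png',np.hstack([im,np.zeros_like(im[:,:1]),cv2.resize(b,None,fx=1.2,fy=1.2*0+2.975)[:595]]))
E
```

```text
(no output)
```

View pics/g.png

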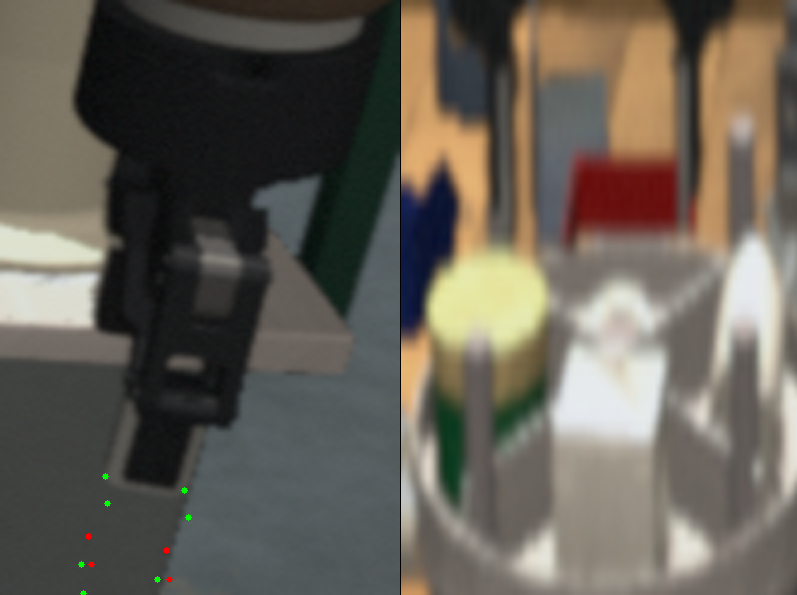

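Measured against the images, the fingertips end about 27 mm short of the reported TCP (about 40 mm when open). So the shut fingers landed on top of the knob. I'll allow for that offset: lift, open and go lower.

Emit:
carry_out(commands=[[[-1, 0, -0.03, 0, 0, 0, 0], [1, 0, -0.06, 0, 0, 0, 0], [1, 0, -0.06, 0, 0, 0, 0], [1, 0, -0.06, 0, 0, 0, 0], [1, 0, -0.06, 0, 0, 0, 0], [1, 0, -0.06, 0, 0, 0, 0], [1, 0, -0.06, 0, 0, 0, 0]]])

```text
time_s: 4.5
eef_pos: [0.603, -0.0828, 0.1498]
eef_rot: [-1.269, 1.097, -1.112]
ft_force: [0.2, -0.9, -0.0]
finger_gap: 0.989
```

```bash
python3 - <<'E'
from h import *
k=C0+.215*UY
go([k[0],k[1],.05],YAW)
c=cap('top');im=cv2.resize(c['color'][140:230,290:400,::-1],None,fx=7,fy=6.6,interpolation=2);cv2.imwrite('pics/k6.png',im)
c=cap('side');cv2.imwrite('pics/k7.png',cv2.resize(c['color'][140:270,220:420,::-1],None,fx=4,fy=4,interpolation=2))
E
```

```text
shift [ 0.0016  0.0998 -0.0038] turn [-0.0086  0.004   0.0041] | pos [ 0.603  -0.0828  0.1498] yaw 0.14069027730581027 -> 0.13670000000000004 q [-0.3349  0.28    1.5642  0.0003  1.2879 -0.4756] F [ 0.2443 -0.8619 -0.0346] gap 0.9885828191774417 t 4.5
```

View pics/k7.png

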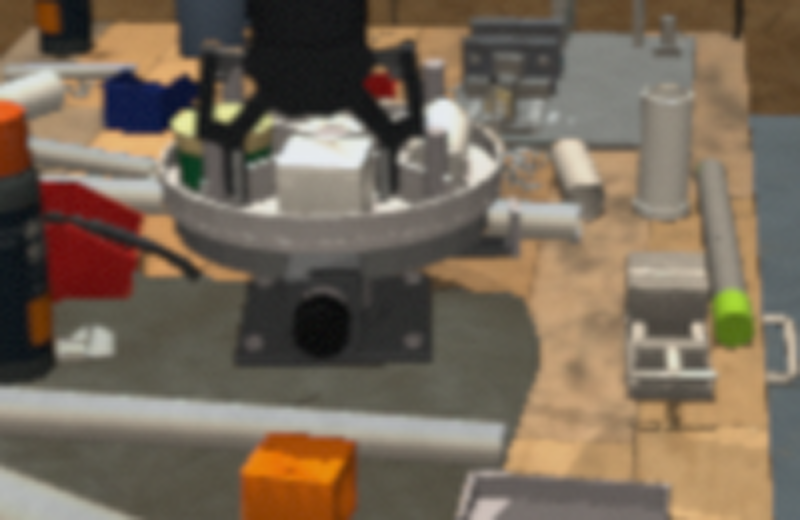

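Emit:
carry_out(commands=[[[1, 0.0016, 0.03, -0.0038, -0.009, 0.004, 0.004], [1, 0.0016, 0.06, -0.0038, -0.009, 0.004, 0.004], [1, 0.0016, 0.085, -0.0038, -0.009, 0.004, 0.004], [1, 0.0016, 0.1, -0.0038, -0.009, 0.004, 0.004], [1, 0.0016, 0.1, -0.0038, -0.009, 0.004, 0.004], [1, 0.0016, 0.1, -0.0038, -0.009, 0.004, 0.004]]])

```text
time_s: 5.2
eef_pos: [0.6014, -0.0855, 0.0512]
eef_rot: [-1.27, 1.106, -1.109]
ft_force: [-0.3, -0.1, 0.1]
finger_gap: 1.004
```

Emit:
carry_out(commands=[[[-1, 0, 0, 0, 0, 0, 0], [-1, 0, 0, 0, 0, 0, 0], [-1, 0, 0, 0, 0, 0, 0], [-1, 0, 0, 0, 0, 0, 0], [-1, 0, 0, 0, 0, 0, 0], [-1, 0, 0, 0, 0, 0, 0]]], squeeze=60)

```text
time_s: 5.8
eef_pos: [0.6008, -0.0859, 0.0527]
eef_rot: [-1.272, 1.107, -1.108]
ft_force: [-6.9, -0.0, 10.9]
finger_gap: 0.431
```

```bash
python3 - <<'E'
from h import *
s=observe();p=s['eef_pos']-C0;print(p@UX,p@UY)
go(s['eef_pos']+.033*UY)
c=cap('side');cv2.imwrite('pics/k8.png',cv2.resize(c['color'][140:270,220:420,::-1],None,fx=4,fy=4,interpolation=2))
E
```

```text
0.0003552668825016099 0.214270437706432
shift [-0.033 -0.     0.   ] turn [0.0005 0.     0.0015] | pos [ 0.6008 -0.0859  0.0527] yaw 0.1370872723287453 -> 0.1370872723287453 q [-0.34    0.3945  1.6261 -0.0017  1.1209 -0.4763] F [-6.854  -0.0346 10.9384] gap 0.4309074159969273 t 5.8
```

View pics/k8.png

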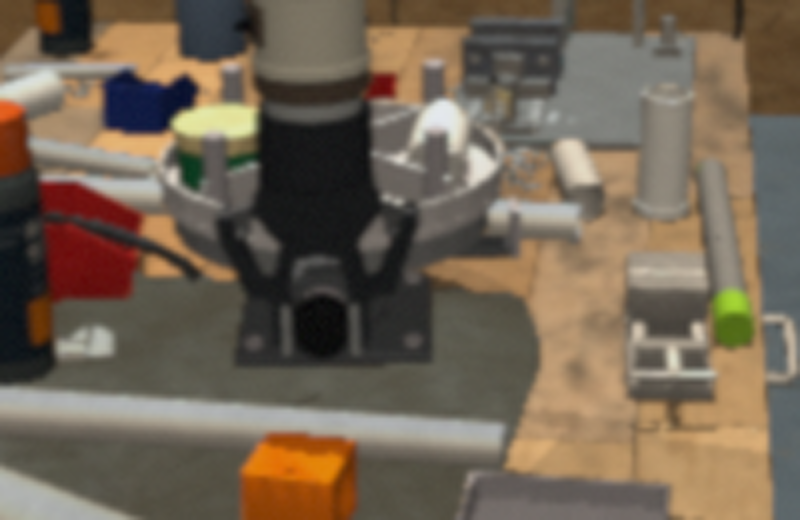

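The knob is gripped: gap 0.43 ≈ 37 mm, with the fingers either side of it at crop (288..358,330). Now I pull.

Emit:
carry_out(commands=[[[-1, -0.006, 0, 0, 0, 0, 0], [-1, -0.012, 0, 0, 0, 0, 0], [-1, -0.018, 0, 0, 0, 0, 0], [-1, -0.024, 0, 0, 0, 0, 0], [-1, -0.029, 0, 0, 0, 0, 0], [-1, -0.031, 0, 0, 0, 0, 0], [-1, -0.032, 0, 0, 0, 0, 0], [-1, -0.032, 0, 0, 0, 0, 0]]])

```text
time_s: 6.65
eef_pos: [0.5967, -0.0561, 0.0528]
eef_rot: [-1.275, 1.105, -1.111]
ft_force: [1.8, -7.3, -1.8]
finger_gap: 0.425
```

```bash
python3 - <<'E'
from h import *
s=observe();p=s['eef_pos']-C0;print(p@UX,p@UY,s['ft_force']@UY,s['ft_force'],s['finger_gap'])
E
```

```text
0.0003579918723164849 0.24428567074115143 -7.515928235225232 [ 1.7541 -7.3454 -1.8035] 0.425034657018317
```

Emit:
carry_out(commands=[[[1, 0.002, 0, 0, 0, 0, 0], [1, 0.002, 0, 0, 0, 0, 0], [1, 0.002, 0, 0, 0, 0, 0], [1, 0.002, 0, 0, 0, 0, 0], [1, 0.002, -0.04, 0, 0, 0, 0], [1, 0.002, -0.09, 0, 0, 0, 0], [1, 0.002, -0.14, 0, 0, 0, 0], [1, 0.002, -0.19, 0, 0, 0, 0], [1, 0.002, -0.19, 0, 0, 0, 0]]])

```text
time_s: 7.55
eef_pos: [0.6013, -0.058, 0.2527]
eef_rot: [-1.268, 1.091, -1.122]
ft_force: [0.4, 0.4, 1.3]
finger_gap: 0.998
```

```bash
python3 - <<'E'
from h import *
p1=np.array([.5408,-.2308,0])
r_=p1-C0; print(np.arctan2(r_[1],r_[0]))
# jaw tangential at p1: angle + pi/2
go([p1[0],p1[1],.24],np.arctan2(r_[1],r_[0])+np.pi/2)
c=cap('top');cv2.imwrite('pics/a1.png',cv2.resize(c['color'][105:245,300:490,::-1],None,fx=4,fy=4,interpolation=2))
c=cap('side');cv2.imwrite('pics/a2.png',cv2.resize(c['color'][140:270,220:420,::-1],None,fx=4,fy=4,interpolation=2))
print((proj(c,[C0+.245*UY+[0,0,.1]])-[220,140])*4)
E
```

```text
2.492350667787044
shift [ 0.1627  0.0134 -0.0838] turn [-0.0094 -0.7837  0.0172] | pos [ 0.6013 -0.058   0.2527] yaw 0.13789499469692565 -> 0.9215543409921474 q [-0.2934  0.1904  1.4648 -0.0047  1.4679 -0.4308] F [0.3779 0.4309 1.2909] gap 0.997668231931359 t 7.55
[[319.686  345.4111]]
```

View pics/a2.png

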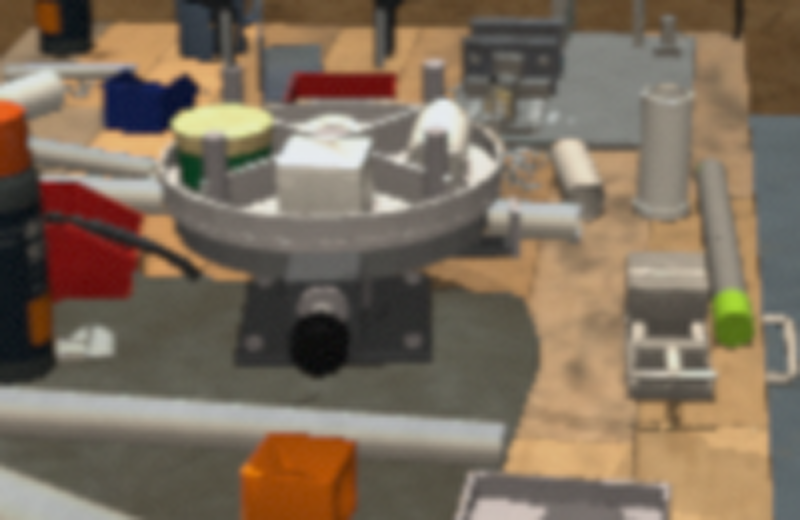

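View pics/a1.png

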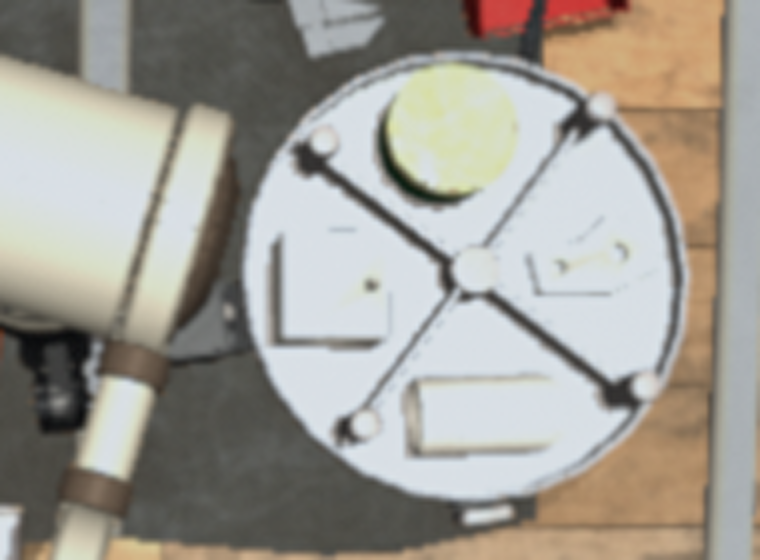

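Knob is out and stays out (crop 320,340). Now I go over the front-left post (top crop 366,423), jaws narrowed.

Emit:
carry_out(commands=[[[0, 0.05, 0.013, -0.026, -0.009, 0, 0.017], [-0.2, 0.1, 0.013, -0.052, -0.009, 0, 0.017], [-0.2, 0.14, 0.013, -0.073, -0.009, 0, 0.017], [-0.2, 0.163, 0.013, -0.084, -0.009, 0, 0.017], [-0.2, 0.163, 0.013, -0.084, -0.009, 0, 0.017], [-0.2, 0.163, 0.013, -0.084, -0.009, 0, 0.017], [-0.2, 0.163, 0.013, -0.084, -0.009, 0, 0.017]]], squeeze=30)

```text
time_s: 8.35
eef_pos: [0.5368, -0.2288, 0.2311]
eef_rot: [-1.269, 1.118, -1.094]
ft_force: [-0.1, 0.2, 0.0]
finger_gap: 0.397
```

```bash
python3 - <<'E'
from h import *
go([.5408,-.2308,.143],YAW)
c=cap('side');cv2.imwrite('pics/a3.png',cv2.resize(c['color'][100:230,220:420,::-1],None,fx=4,fy=4,interpolation=2))
c=cap('top');cv2.imwrite('pics/a4.png',cv2.resize(c['color'][105:245,300:490,::-1],None,fx=4,fy=4,interpolation=2))
E
```

```text
shift [0.0037 0.088  0.0043] turn [ 0.0073  0.002  -0.0124] | pos [ 0.5368 -0.2288  0.2311] yaw 0.1387600777095558 -> 0.13670000000000004 q [-0.6122  0.1739  1.5258  0.0041  1.4557 -0.7514] F [-0.0642  0.2488  0.0075] gap 0.3970612040087981 t 8.35
```

View pics/a3.png

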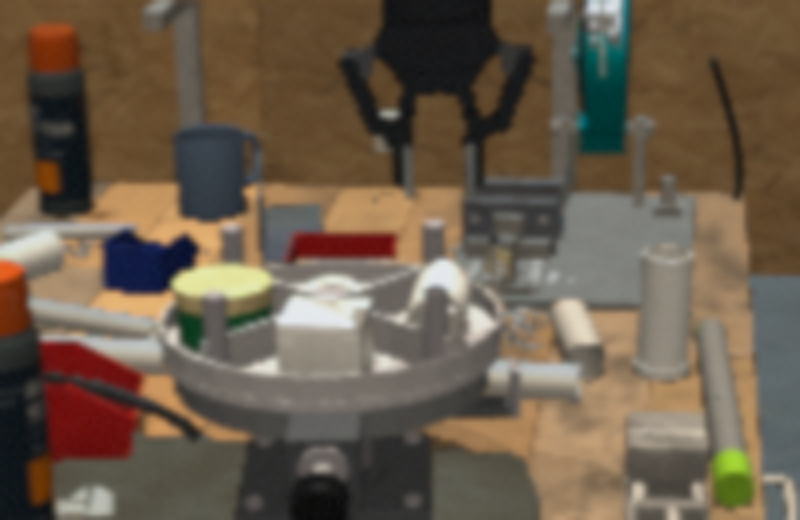

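View pics/a4.png

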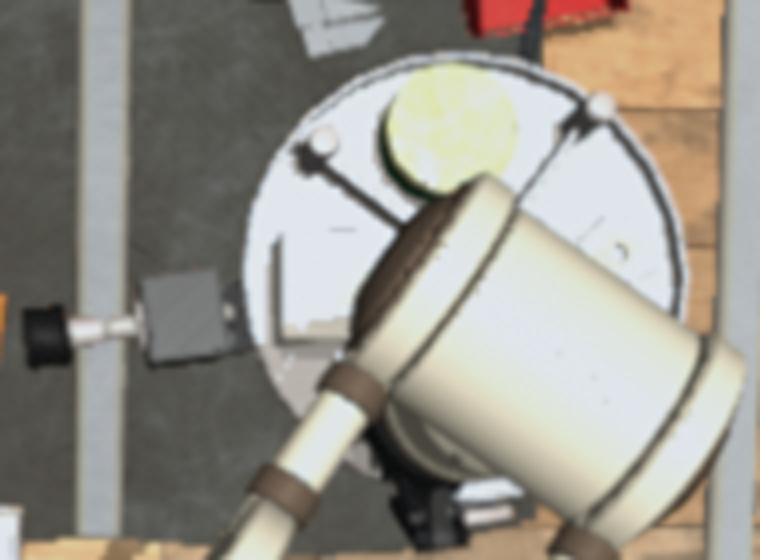

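Emit:
carry_out(commands=[[[-0.2, 0.0037, 0.03, 0.0043, 0.007, 0.002, -0.012], [-0.2, 0.0037, 0.06, 0.0043, 0.007, 0.002, -0.012], [-0.2, 0.0037, 0.08, 0.0043, 0.007, 0.002, -0.012], [-0.2, 0.0037, 0.087, 0.0043, 0.007, 0.002, -0.012], [-0.2, 0.0037, 0.088, 0.0043, 0.007, 0.002, -0.012], [-0.2, 0.0037, 0.088, 0.0043, 0.007, 0.002, -0.012]]])

```text
time_s: 9.05
eef_pos: [0.5421, -0.2309, 0.1449]
eef_rot: [-1.271, 1.105, -1.109]
ft_force: [-0.2, 0.4, -0.1]
finger_gap: 0.399
```

```bash
python3 - <<'E'
from h import *
go([.5408,-.2308,.143],YAW)
c=cap('side');cv2.imwrite('pics/a5.png',cv2.resize(c['color'][120:220,270:400,::-1],None,fx=6,fy=6,interpolation=2))
E
```

```text
shift [-0.0003  0.0019 -0.0012] turn [-0.0018  0.0015  0.002 ] | pos [ 0.5421 -0.2309  0.1449] yaw 0.13817653512543293 -> 0.13670000000000004 q [-0.6075  0.2421  1.6198 -0.0002  1.277  -0.7456] F [-0.1844  0.3831 -0.1391] gap 0.3994644428038172 t 9.05
```

View pics/a5.png

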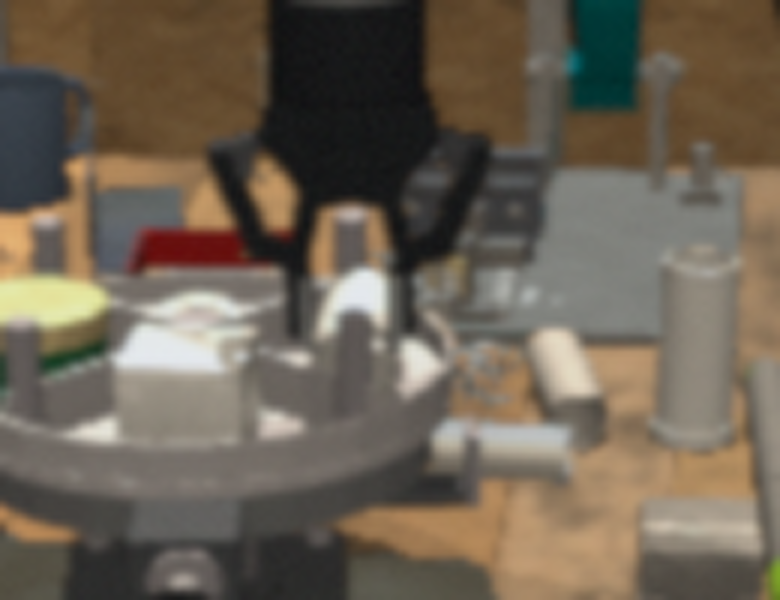

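Post top at crop (355,315), finger ends at row ~330. I go 6 mm lower and close.

Emit:
carry_out(commands=[[[-0.2, 0, 0.007, -0.0012, 0, 0, 0], [-0.2, 0, 0.007, -0.0012, 0, 0, 0], [-1, 0, 0.007, -0.0012, 0, 0, 0], [-1, 0, 0.007, -0.0012, 0, 0, 0], [-1, 0, 0.007, -0.0012, 0, 0, 0], [-1, 0, 0.007, -0.0012, 0, 0, 0], [-1, 0, 0.007, -0.0012, 0, 0, 0]]], squeeze=30)

```text
time_s: 9.8
eef_pos: [0.5408, -0.2313, 0.1387]
eef_rot: [-1.271, 1.105, -1.109]
ft_force: [-4.4, 1.1, 4.7]
finger_gap: 0.196
```

```bash
python3 - <<'E'
from h import *
s=observe();R=Ro.from_rotvec(s['eef_rot']);p=s['eef_pos']-C0;p[2]=0;print(p@UX,p@UY,np.linalg.norm(p),s['finger_gap']*85,s['ft_force'])
for i,a in enumerate(np.linspace(0,np.pi/2,17)[1:]):
    Q=Ro.from_rotvec([0,0,a]); print(i+1,R.inv().apply(Q.apply(p)-p),(R.inv()*Q*R).as_rotvec())
E
```

```text
-0.07881434547618593 0.07837175325869608 0.1111477969268016 16.686298068845595 [-4.386   1.0808  4.6846]
1 [ 0.0081  0.     -0.0073] [ 0.0002 -0.0982  0.0002]
2 [ 0.0169  0.     -0.0138] [ 0.0004 -0.1963  0.0004]
3 [ 0.0262  0.     -0.0194] [ 0.0007 -0.2945  0.0005]
4 [ 0.0361  0.     -0.024 ] [ 0.0009 -0.3927  0.0007]
5 [ 0.0464  0.0001 -0.0277] [ 0.0011 -0.4909  0.0009]
6 [ 0.057   0.0001 -0.0303] [ 0.0013 -0.589   0.0011]
7 [ 0.0677  0.0001 -0.0319] [ 0.0015 -0.6872  0.0013]
8 [ 0.0786  0.0001 -0.0324] [ 0.0018 -0.7854  0.0015]
9 [ 0.0895  0.0001 -0.0319] [ 0.002  -0.8836  0.0016]
10 [ 0.1003  0.0002 -0.0303] [ 0.0022 -0.9817  0.0018]
11 [ 0.1109  0.0002 -0.0276] [ 0.0024 -1.0799  0.002 ]
12 [ 0.1212  0.0002 -0.0239] [ 0.0026 -1.1781  0.0022]
13 [ 0.131   0.0003 -0.0192] [ 0.0028 -1.2763  0.0024]
14 [ 0.1404  0.0003 -0.0136] [ 0.0031 -1.3744  0.0025]
15 [ 0.1491  0.0003 -0.0071] [ 0.0033 -1.4726  0.0027]
16 [0.1572 0.0004 0.0002] [ 0.0035 -1.5708  0.0029]
```

Emit:
carry_out(commands=[[[-1, 0.0081, 0, -0.0073, 0, -0.098, 0], [-1, 0.0169, 0, -0.0138, 0, -0.196, 0], [-1, 0.0262, 0, -0.0194, 0.001, -0.294, 0], [-1, 0.0361, 0, -0.024, 0.001, -0.393, 0], [-1, 0.0464, 0, -0.0277, 0.001, -0.491, 0.001], [-1, 0.057, 0, -0.0303, 0.001, -0.589, 0.001], [-1, 0.0677, 0, -0.0319, 0.001, -0.687, 0.001], [-1, 0.0786, 0, -0.0324, 0.002, -0.785, 0.001], [-1, 0.0786, 0, -0.0324, 0.002, -0.785, 0.001]]])

```text
time_s: 10.7
eef_pos: [0.5188, -0.3158, 0.1387]
eef_rot: [-1.512, 0.504, -0.509]
ft_force: [-5.6, 0.2, 3.2]
finger_gap: 0.198
```

```bash
python3 - <<'E'
from h import *
s=observe();R=Ro.from_rotvec(s['eef_rot']);p=s['eef_pos']-C0;p[2]=0;print(np.linalg.norm(p),s['finger_gap']*85,s['ft_force'],s['qpos'],jaw())
cur=(np.arctan2(p@UY,p@UX))%(2*np.pi); rem=5*np.pi/4-cur;print(rem)
pt=.112*np.array([np.cos(cur),np.sin(cur)])
for i in range(1,9):
    a=rem*i/8; Q=Ro.from_rotvec([0,0,a]); q=Q.apply(p)*.1115/np.linalg.norm(p); print(i,R.inv().apply(q-p),(R.inv()*Q*R).as_rotvec())
E
```

```text
0.11221150983913968 16.82517129892407 [-5.561   0.2233  3.2326] [-0.7455  0.2927  1.5716 -0.0002  1.2742 -1.6692] 0.9238312273853908
0.7644804264632032
1 [ 0.0085  0.     -0.0065] [ 0.0003 -0.0956 -0.    ]
2 [ 0.0172  0.0001 -0.0127] [ 0.0006 -0.1911 -0.0001]
3 [ 0.0264  0.0001 -0.0181] [ 0.0009 -0.2867 -0.0001]
4 [ 0.036   0.0001 -0.0225] [ 0.0012 -0.3822 -0.0002]
5 [ 0.0461  0.0002 -0.026 ] [ 0.0015 -0.4778 -0.0002]
6 [ 0.0564  0.0002 -0.0286] [ 0.0018 -0.5734 -0.0003]
7 [ 0.067   0.0002 -0.0301] [ 0.0021 -0.6689 -0.0003]
8 [ 0.0776  0.0003 -0.0306] [ 0.0024 -0.7645 -0.0004]
```

Emit:
carry_out(commands=[[[-1, 0.0085, 0, -0.0065, 0, -0.0956, 0], [-1, 0.0172, 0, -0.0127, 0, -0.191, 0], [-1, 0.0264, 0, -0.0181, 0.001, -0.287, 0], [-1, 0.036, 0, -0.0225, 0.001, -0.382, 0], [-1, 0.0461, 0, -0.026, 0.001, -0.478, 0], [-1, 0.0564, 0, -0.0286, 0.002, -0.573, 0], [-1, 0.067, 0, -0.0301, 0.002, -0.669, 0], [-1, 0.0776, 0, -0.0306, 0.002, -0.765, 0], [-1, 0.0776, 0, -0.0306, 0.002, -0.765, 0]]])

```text
time_s: 11.6
eef_pos: [0.5621, -0.3892, 0.1387]
eef_rot: [-1.572, -0.095, 0.092]
ft_force: [-5.0, -4.7, 1.9]
finger_gap: 0.2
```

```bash
python3 - <<'E'
from h import *
s=observe();p=s['eef_pos']-C0;p[2]=0;print(np.linalg.norm(p),s['finger_gap']*85,s['ft_force'],s['qpos'],jaw())
cur=(np.arctan2(p@UY,p@UX))%(2*np.pi); print(5*np.pi/4-cur)
c=cap('top');cv2.imwrite('pics/b1.png',cv2.resize(c['color'][105:245,300:490,::-1],None,fx=4,fy=4,interpolation=2))
c=cap('side');cv2.imwrite('pics/b2.png',cv2.resize(c['color'][120:240,250:400,::-1],None,fx=5,fy=5,interpolation=2))
E
```

```text
0.11327949684068093 17.005805526605805 [-4.9934 -4.7455  1.9498] [-0.7815  0.4812  1.3269 -0.0008  1.3297 -2.4707] 1.6893839880231099
-0.010296872964697723
```

View pics/b1.png

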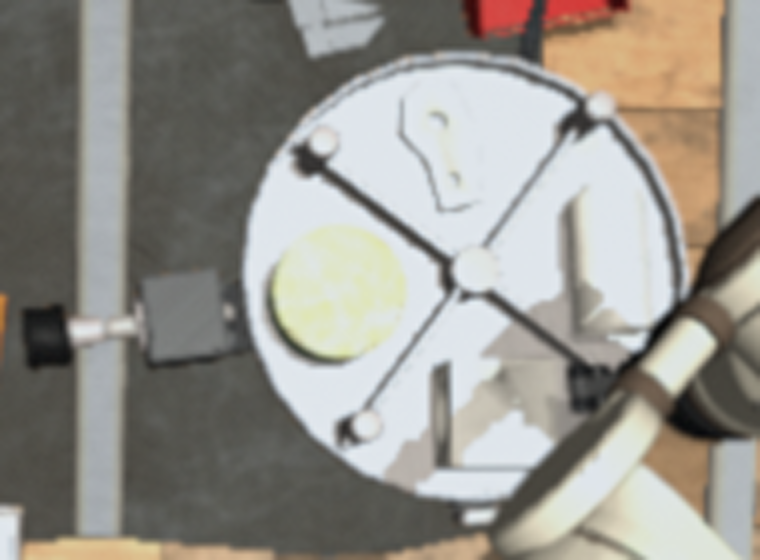

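View pics/b2.png

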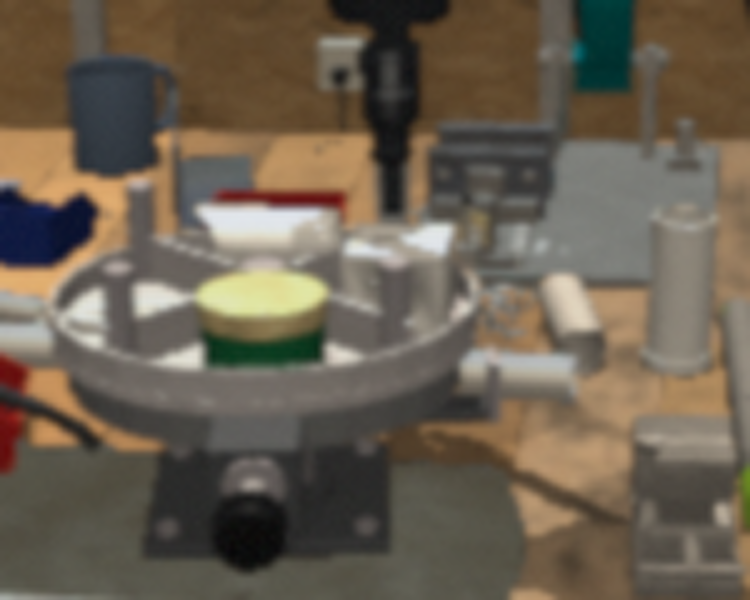

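Disc is a quarter turn round: the block is at the front (top crop 490,415), the tin at +y, and the posts are back at their starting pixels within about 3/4 px. I release and go back over the knob.

Emit:
carry_out(commands=[[[-0.2, 0, 0, 0, 0, 0, 0], [-0.2, 0, 0, 0, 0, 0, 0], [-0.2, 0, 0, 0, 0, 0, 0], [-0.2, 0, -0.04, 0, 0, 0, 0], [-0.2, 0, -0.08, 0, 0, 0, 0], [-0.2, 0, -0.115, 0, 0, 0, 0], [-0.2, 0, -0.115, 0, 0, 0, 0]]])

```text
time_s: 12.4
eef_pos: [0.5638, -0.3901, 0.2616]
eef_rot: [-1.581, -0.099, 0.084]
ft_force: [0.4, -0.6, 0.2]
finger_gap: 0.401
```

```bash
python3 - <<'E'
from h import *
k=C0+.245*UY
go([k[0],k[1],.25],YAW)
c=cap('top');cv2.imwrite('pics/b3.png',cv2.resize(c['color'][105:245,300:490,::-1],None,fx=4,fy=4,interpolation=2))
E
```

```text
shift [0.0709 0.0081 0.3288] turn [0.0029 1.5501 0.0169] | pos [ 0.5638 -0.3901  0.2616] yaw 1.686807591108554 -> 0.13670000000000004 q [-0.7807  0.4049  1.1862 -0.0008  1.5351 -2.4676] F [ 0.4129 -0.6175  0.2447] gap 0.4008604292303697 t 12.4
```

View pics/b3.png

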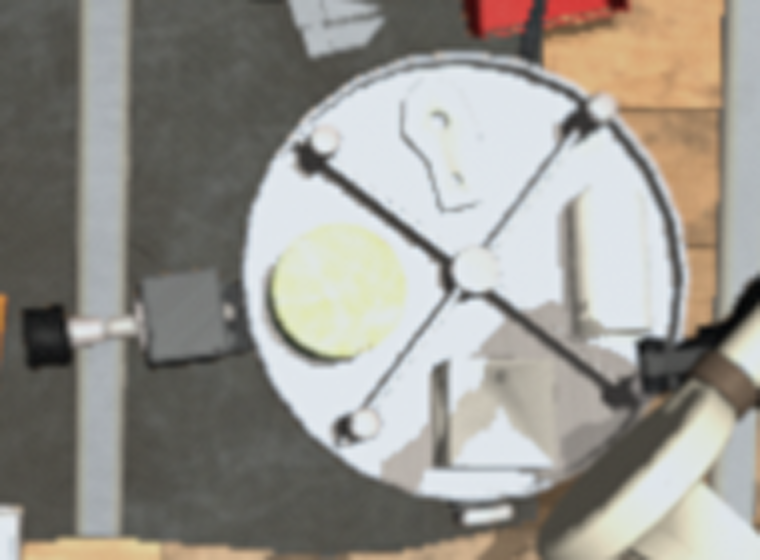

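Posts at (325,140), (365,424), (602,105) match the start. Going to the knob.

Emit:
carry_out(commands=[[[0, 0.01, 0, 0.05, 0, 0.149, 0], [1, 0.02, 0, 0.1, 0, 0.298, 0], [1, 0.03, 0, 0.14, 0, 0.447, 0], [1, 0.04, 0, 0.18, 0, 0.596, 0.01], [1, 0.05, 0, 0.22, 0, 0.745, 0.01], [1, 0.06, 0, 0.26, 0, 0.894, 0.01], [1, 0.065, 0.004, 0.29, 0, 1.043, 0.01], [1, 0.07, 0.008, 0.32, 0, 1.192, 0.01], [1, 0.071, 0.008, 0.329, 0.003, 1.34, 0.017], [1, 0.071, 0.008, 0.329, 0.003, 1.49, 0.017]]])

```text
time_s: 13.45
eef_pos: [0.5945, -0.0519, 0.2455]
eef_rot: [-1.295, 1.073, -1.059]
ft_force: [-0.8, 0.2, -0.4]
finger_gap: 1.003
```

```bash
python3 - <<'E'
from h import *
k=C0+.2445*UY
go([k[0],k[1],.15],YAW)
E
```

```text
shift [0.005  0.0955 0.0015] turn [ 0.0061  0.0564 -0.0061] | pos [ 0.5945 -0.0519  0.2455] yaw 0.1931171873994946 -> 0.13670000000000004 q [-0.291   0.196   1.4723  0.0029  1.4814 -0.4843] F [-0.8224  0.249  -0.3844] gap 1.0026191843278958 t 13.45
```

Emit:
carry_out(commands=[[[1, 0.005, 0, 0.0015, 0.006, 0.056, -0.006], [1, 0.005, 0.04, 0.0015, 0.006, 0.056, -0.006], [1, 0.005, 0.08, 0.0015, 0.006, 0.056, -0.006], [1, 0.005, 0.0955, 0.0015, 0.006, 0.056, -0.006], [1, 0.005, 0.0955, 0.0015, 0.006, 0.056, -0.006], [1, 0.005, 0.0955, 0.0015, 0.006, 0.056, -0.006]]])

```text
time_s: 14.05
eef_pos: [0.5969, -0.0561, 0.151]
eef_rot: [-1.27, 1.107, -1.108]
ft_force: [-0.6, -0.8, 0.1]
finger_gap: 1.0
```

```bash
python3 - <<'E'
from h import *
k=C0+.2445*UY
go([k[0],k[1],.05],YAW)
E
```

```text
shift [-0.0002  0.101  -0.0007] turn [-0.0011  0.0004  0.0003] | pos [ 0.5969 -0.0561  0.151 ] yaw 0.1370644182453583 -> 0.13669999999999982 q [-0.2952  0.263   1.5823  0.0002  1.2951 -0.4324] F [-0.5699 -0.8147  0.1492] gap 0.9999079825425722 t 14.05
```

Emit:
carry_out(commands=[[[1, 0, 0.03, -0.0007, 0, 0, 0], [1, 0, 0.06, -0.0007, 0, 0, 0], [1, 0, 0.085, -0.0007, 0, 0, 0], [1, 0, 0.101, -0.0007, 0, 0, 0], [1, 0, 0.101, -0.0007, 0, 0, 0], [-1, 0, 0.101, -0.0007, 0, 0, 0], [-1, 0, 0.101, -0.0007, 0, 0, 0], [-1, 0, 0.101, -0.0007, 0, 0, 0], [-1, 0, 0.101, -0.0007, 0, 0, 0], [-1, 0, 0.101, -0.0007, 0, 0, 0]]], squeeze=60)

```text
time_s: 15.05
eef_pos: [0.597, -0.0566, 0.0521]
eef_rot: [-1.27, 1.105, -1.109]
ft_force: [-3.7, 0.6, 6.5]
finger_gap: 0.431
```

```bash
python3 - <<'E'
from h import *
s=observe();p=s['eef_pos']-C0;print(p@UX,p@UY,s['finger_gap']*85)
go(s['eef_pos']-.032*UY,YAW)
E
```

```text
0.000582727883270226 0.24381411616275286 36.674724198163325
shift [ 0.032  0.    -0.   ] turn [-0.0022  0.0006  0.0013] | pos [ 0.597  -0.0566  0.0521] yaw 0.13725258402751842 -> 0.13670000000000004 q [-0.2957  0.3767  1.6508 -0.0003  1.1115 -0.4328] F [-3.665   0.5614  6.5397] gap 0.4314673435078038 t 15.05
```

Emit:
carry_out(commands=[[[-1, 0.006, 0, 0, 0, 0, 0], [-1, 0.012, 0, 0, 0, 0, 0], [-1, 0.018, 0, 0, 0, 0, 0], [-1, 0.024, 0, 0, 0, 0, 0], [-1, 0.029, 0, 0, 0, 0, 0], [-1, 0.031, 0, 0, 0, 0, 0], [-1, 0.032, 0, 0, 0, 0, 0], [-1, 0.032, 0, 0, 0, 0, 0]]])

```text
time_s: 15.85
eef_pos: [0.6008, -0.0864, 0.0523]
eef_rot: [-1.268, 1.108, -1.106]
ft_force: [-0.9, 7.8, 1.9]
finger_gap: 0.429
```

```bash
python3 - <<'E'
from h import *
s=observe();p=s['eef_pos']-C0;print(p@UX,p@UY,s['ft_force']@UY,s['ft_force'],s['finger_gap'])
E
```

```text
0.0003710348440306224 0.21373872034138075 7.837513120789328 [-0.9467  7.7811  1.9198] 0.4291347421880921
```

Emit:
carry_out(commands=[[[1, -0.002, 0, 0, 0, 0, 0], [1, -0.002, 0, 0, 0, 0, 0], [1, -0.002, 0, 0, 0, 0, 0], [1, -0.002, 0, 0, 0, 0, 0], [1, -0.002, -0.04, 0, 0, 0, 0], [1, -0.002, -0.09, 0, 0, 0, 0], [1, -0.002, -0.14, 0, 0, 0, 0], [1, -0.002, -0.19, 0, 0, 0, 0], [1, -0.05, -0.21, 0, 0, 0, 0], [1, -0.09, -0.21, 0, 0, 0, 0]]])

```text
time_s: 16.85
eef_pos: [0.5907, 0.0019, 0.268]
eef_rot: [-1.262, 1.102, -1.114]
ft_force: [0.8, 0.6, 0.2]
finger_gap: 0.999
```

```bash
python3 - <<'E'
from h import *
c=cap('top','c1f.png');cv2.imwrite('pics/c1.png',cv2.resize(c['color'][105:245,300:490,::-1],None,fx=4,fy=4,interpolation=2))
cv2.imwrite('pics/c3.png',cv2.resize(c['color'][180:235,390:460,::-1],None,fx=10,fy=10,interpolation=2))
c=cap('side','c2f.png');cv2.imwrite('pics/c2.png',cv2.resize(c['color'][140:240,250:380,::-1],None,fx=6,fy=6,interpolation=2))
E
```

```text
(no output)
```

View pics/c1.png

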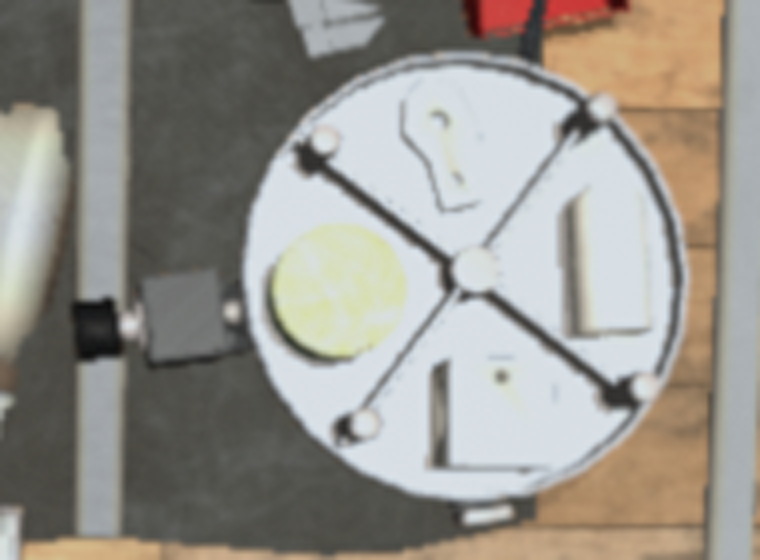

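View pics/c2.png

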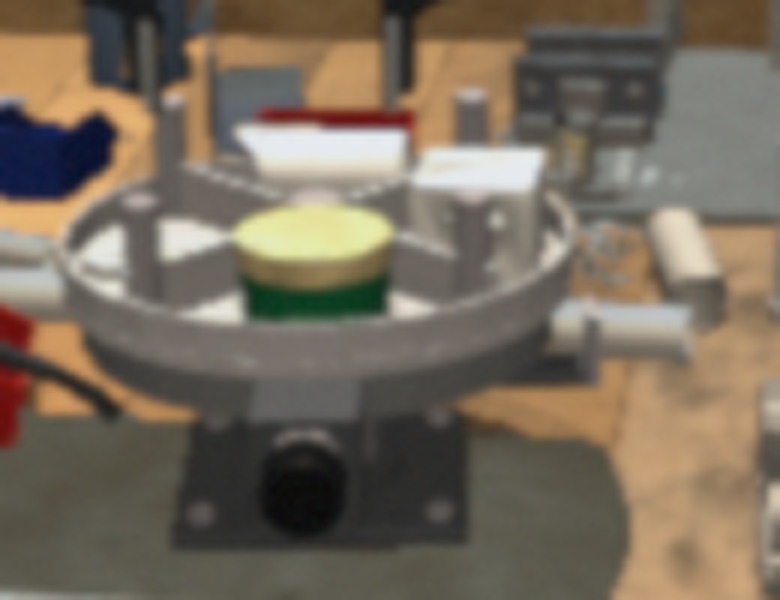

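View pics/c3.png

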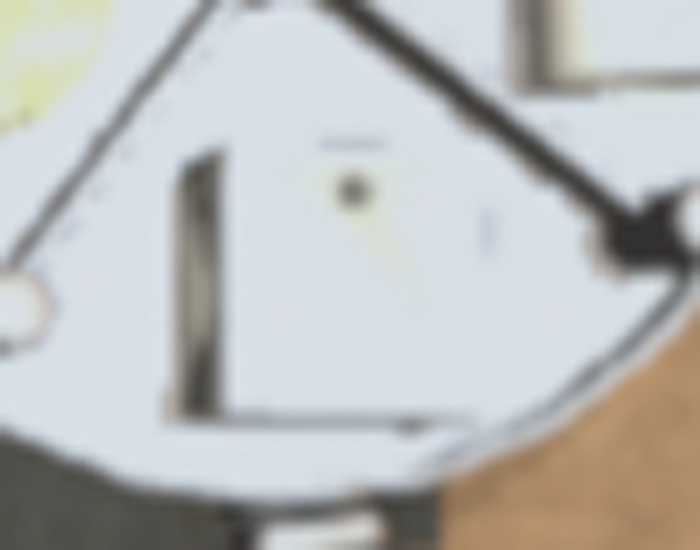

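```bash
python3 - <<'E'
from h import *
c=cap('top')
g=lambda x,y:[390+x/10-.45,180+y/10-.45]
E=onz(c,[g(225,148),g(222,415),g(480,416),g(355,280),g(487,210),g(487,260)],.176)
print(E)
d=E[0]-E[1];print('left edge dir',np.arctan2(d[1],d[0]));d=E[1]-E[2];print('bottom dir',np.arctan2(d[1],d[0])-np.pi/2)
b=E[3]-C0;print('local',b@UX,b@UY)
for q in E[:3]: print((q-C0)@UX,(q-C0)@UY)
# side view: bottom visible corners
go([*E[3][:2],.25],.02)
E
```

```text
[[ 0.5773 -0.2803  0.176 ]
 [ 0.5182 -0.2789  0.176 ]
 [ 0.5179 -0.337   0.176 ]
 [ 0.5481 -0.3092  0.176 ]
 [ 0.5637 -0.3394  0.176 ]
 [ 0.5526 -0.3392  0.176 ]]
left edge dir -0.025130427224161877
bottom dir -0.004588322495367114
local -0.08227458250206987 0.0002357771359129887
-0.04934573023300041 0.024817213121808658
-0.10776769903426482 0.03435507364745757
-0.11595285327017849 -0.023191200454553088
shift [ 0.3045  0.0124 -0.0837] turn [-0.0024  0.1203 -0.0022] | pos [0.5884 0.004  0.2632] yaw 0.14031574780657433 -> 0.020000000000000018 q [-0.2001  0.1578  1.4811  0.0028  1.501  -0.3406] F [ 0.2015 -1.0485 -0.2568] gap 0.9988224521824598 t 17.0
```

The knob is home (top crop 98,330, as at the start) and the block is at the front, centre (0.548,-0.309). The bore shows on its side faces, so I grip the solid front and back faces.

Emit:
carry_out(commands=[[[1, 0.045, 0.012, -0.012, 0, 0.03, 0], [1, 0.09, 0.012, -0.025, 0, 0.06, 0], [1, 0.135, 0.012, -0.037, 0, 0.1, 0], [1, 0.18, 0.012, -0.05, -0.002, 0.155, -0.002], [1, 0.225, 0.012, -0.062, -0.002, 0.155, -0.002], [1, 0.27, 0.012, -0.074, -0.002, 0.155, -0.002], [1, 0.3045, 0.012, -0.084, -0.002, 0.155, -0.002], [1, 0.3045, 0.012, -0.084, -0.002, 0.155, -0.002], [1, 0.3045, 0.012, -0.084, -0.002, 0.155, -0.002]]])

```text
time_s: 17.9
eef_pos: [0.5469, -0.3106, 0.2495]
eef_rot: [-1.201, 1.223, -1.221]
ft_force: [0.2, 0.4, 0.2]
finger_gap: 0.999
```

```bash
python3 - <<'E'
from h import *
go([.548,-.309,.116],-.015)
E
```

```text
shift [-0.0014  0.1335  0.0011] turn [ 0.0007 -0.0023 -0.0012] | pos [ 0.5469 -0.3106  0.2495] yaw -0.01732124815343459 -> -0.015000000000000124 q [-0.7085  0.2727  1.3744  0.0005  1.4958 -0.6912] F [0.1733 0.4343 0.2322] gap 0.9992002879888379 t 17.9
```

Emit:
carry_out(commands=[[[1, -0.001, 0.03, 0.001, 0, 0, 0], [1, -0.001, 0.06, 0.001, 0, 0, 0], [1, -0.001, 0.09, 0.001, 0, 0, 0], [1, -0.001, 0.105, 0.001, 0, 0, 0], [1, -0.001, 0.105, 0.001, 0, 0, 0], [1, -0.001, 0.105, 0.001, 0, 0, 0]]])

```text
time_s: 18.5
eef_pos: [0.5486, -0.3094, 0.1457]
eef_rot: [-1.201, 1.221, -1.221]
ft_force: [-0.9, 0.2, 0.1]
finger_gap: 1.003
```

```bash
python3 - <<'E'
from h import *
go([.548,-.309,.116],-.015)
c=cap('side');cv2.imwrite('pics/d1.png',cv2.resize(c['color'][120:220,270:400,::-1],None,fx=6,fy=6,interpolation=2))
E
```

```text
shift [-0.0004  0.0297 -0.0006] turn [-0.0005 -0.0016 -0.0003] | pos [ 0.5486 -0.3094  0.1457] yaw -0.01658824781388406 -> -0.015000000000000124 q [-0.7054  0.3437  1.4934  0.0006  1.3043 -0.6889] F [-0.899   0.1677  0.1129] gap 1.0027931027870847 t 18.5
```

View pics/d1.png

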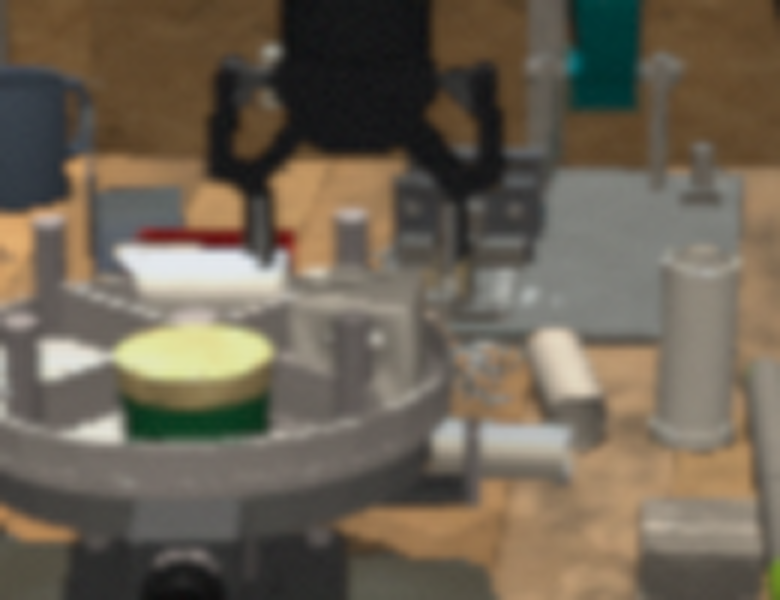

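Fingers straddle the block: 258 and 462 in the crop, block 290–420. I descend and grip.

Emit:
carry_out(commands=[[[1, 0, 0.015, -0.0006, 0, 0, 0], [1, 0, 0.027, -0.0006, 0, 0, 0], [1, 0, 0.03, -0.0006, 0, 0, 0], [1, 0, 0.03, -0.0006, 0, 0, 0], [-1, 0, 0.03, -0.0006, 0, 0, 0], [-1, 0, 0.03, -0.0006, 0, 0, 0], [-1, 0, 0.03, -0.0006, 0, 0, 0], [-1, 0, 0.03, -0.0006, 0, 0, 0], [-1, 0, 0.03, -0.0006, 0, 0, 0]]], squeeze=60)

```text
time_s: 19.45
eef_pos: [0.5489, -0.3104, 0.1175]
eef_rot: [-1.2, 1.218, -1.224]
ft_force: [0.5, 0.1, 4.4]
finger_gap: 0.693
```

```bash
python3 - <<'E'
from h import *
go([.548,-.309,.26],-.015)
c=cap('side');cv2.imwrite('pics/d2.png',cv2.resize(c['color'][120:220,270:400,::-1],None,fx=6,fy=6,interpolation=2))
E
```

```text
shift [-0.0011 -0.1425 -0.0005] turn [-0.003  -0.0018  0.0018] | pos [ 0.5489 -0.3104  0.1175] yaw -0.016810138548111798 -> -0.015000000000000124 q [-0.7062  0.3704  1.5177  0.0005  1.25   -0.6896] F [0.4791 0.0624 4.3699] gap 0.6926414176093774 t 19.45
```

View pics/d2.png

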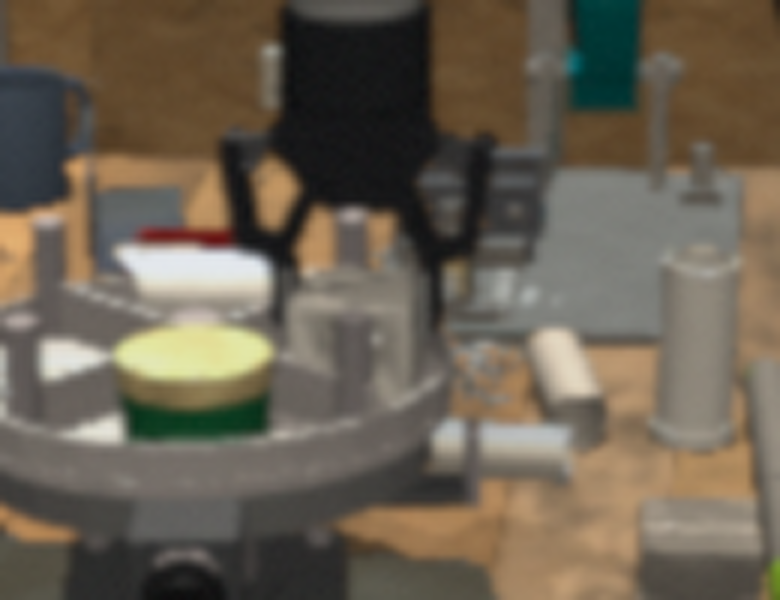

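Emit:
carry_out(commands=[[[-1, 0, -0.02, 0, 0, 0, 0], [-1, 0, -0.05, 0, 0, 0, 0], [-1, 0, -0.08, 0, 0, 0, 0], [-1, 0, -0.11, 0, 0, 0, 0], [-1, 0, -0.13, 0, 0, 0, 0], [-1, 0, -0.13, 0, 0, 0, 0]]])

```text
time_s: 20.1
eef_pos: [0.5496, -0.311, 0.2503]
eef_rot: [-1.2, 1.214, -1.229]
ft_force: [-0.2, -0.2, -3.0]
finger_gap: 0.69
```

```bash
python3 - <<'E'
from h import *
go([.436,.040,.20],-.029)
c=cap('side');cv2.imwrite('pics/d3.png',cv2.resize(c['color'][100:220,270:400,::-1],None,fx=5,fy=5,interpolation=2))
E
```

```text
shift [-0.3493  0.0477 -0.1198] turn [-0.0071  0.0123  0.005 ] | pos [ 0.5496 -0.311   0.2503] yaw -0.01673060652950848 -> -0.029000000000000137 q [-0.7062  0.2706  1.3754  0.0006  1.487  -0.6895] F [-0.1569 -0.228  -2.9981] gap 0.6898506153130957 t 20.1
```

View pics/d3.png

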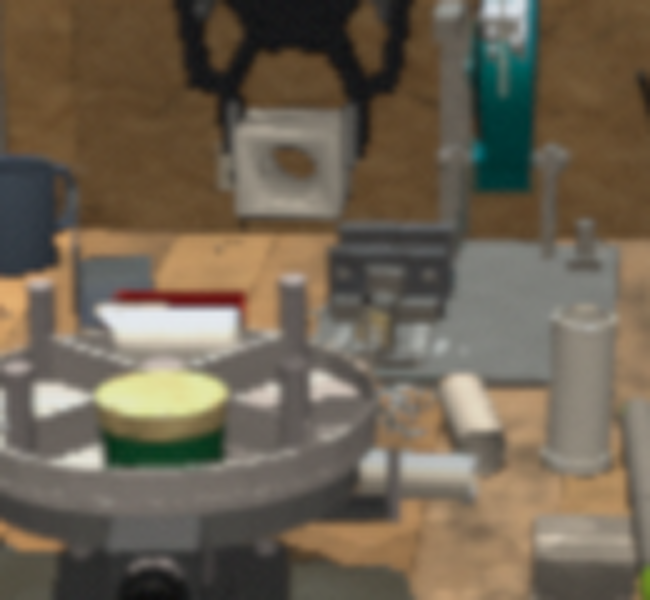

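The block is up, with its bore facing the side camera. I carry it to the tray, staying high.

Emit:
carry_out(commands=[[[-1, -0.03, 0, -0.01, 0, 0, 0], [-1, -0.07, 0, -0.024, 0, 0, 0], [-1, -0.11, 0, -0.038, -0.007, 0.012, 0.005], [-1, -0.15, 0, -0.052, -0.007, 0.012, 0.005], [-1, -0.19, 0, -0.065, -0.007, 0.012, 0.005], [-1, -0.23, 0, -0.079, -0.007, 0.012, 0.005], [-1, -0.27, 0.015, -0.093, -0.007, 0.012, 0.005], [-1, -0.31, 0.03, -0.106, -0.007, 0.012, 0.005], [-1, -0.335, 0.045, -0.115, -0.007, 0.012, 0.005], [-1, -0.349, 0.048, -0.12, -0.007, 0.012, 0.005]]])

```text
time_s: 21.15
eef_pos: [0.4309, 0.0432, 0.1934]
eef_rot: [-1.201, 1.239, -1.22]
ft_force: [0.0, 0.3, -3.0]
finger_gap: 0.69
```

```bash
python3 - <<'E'
from h import *
go([.436,.040,.06],-.029)
E
```

```text
shift [0.0036 0.1334 0.0067] turn [ 0.0114  0.0024 -0.0044] | pos [0.4309 0.0432 0.1934] yaw -0.02661744648015333 -> -0.029000000000000137 q [-0.1827 -0.208   1.9774  0.0026  1.3842 -0.1566] F [ 0.0323  0.3442 -3.0135] gap 0.6904769102569431 t 21.15
```

Emit:
carry_out(commands=[[[-1, 0.0036, 0.03, 0.006, 0.009, 0.002, -0.004], [-1, 0.0036, 0.07, 0.006, 0.009, 0.002, -0.004], [-1, 0.0036, 0.11, 0.006, 0.009, 0.002, -0.004], [-1, 0.0036, 0.133, 0.006, 0.009, 0.002, -0.004], [-1, 0.0036, 0.133, 0.006, 0.009, 0.002, -0.004], [-1, 0.0036, 0.133, 0.006, 0.009, 0.002, -0.004], [-1, 0.0036, 0.133, 0.006, 0.009, 0.002, -0.004]]])

```text
time_s: 21.85
eef_pos: [0.4363, 0.0398, 0.0615]
eef_rot: [-1.196, 1.23, -1.23]
ft_force: [0.4, -0.2, -3.2]
finger_gap: 0.689
```

```bash
python3 - <<'E'
from h import *
go([.436,.040,-.002],-.029)
c=cap('side');cv2.imwrite('pics/e1.png',cv2.resize(c['color'][200:310,310:440,::-1],None,fx=5,fy=5,interpolation=2))
E
```

```text
shift [-0.0002  0.0635 -0.0003] turn [0.0003 0.0004 0.    ] | pos [0.4363 0.0398 0.0615] yaw -0.028616079094807546 -> -0.028999999999999915 q [-0.1862 -0.0316  2.0989 -0.0001  1.0746 -0.1575] F [ 0.4461 -0.1612 -3.1516] gap 0.6894856841858997 t 21.85
```

View pics/e1.png

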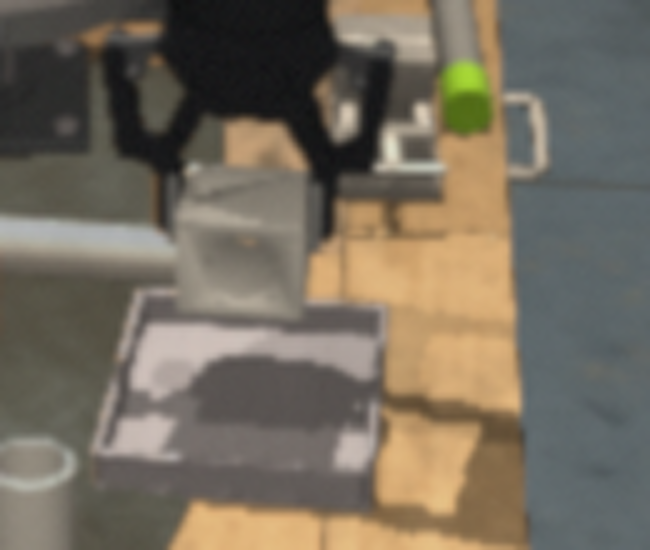

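The block is square above the tray. I lower it slowly, watching the force.

Emit:
carry_out(commands=[[[-1, 0, 0.02, 0, 0, 0, 0], [-1, 0, 0.04, 0, 0, 0, 0], [-1, 0, 0.05, 0, 0, 0, 0], [-1, 0, 0.056, 0, 0, 0, 0], [-1, 0, 0.06, 0, 0, 0, 0], [-1, 0, 0.06, 0, 0, 0, 0]]])

```text
time_s: 22.5
eef_pos: [0.437, 0.0397, 0.0021]
eef_rot: [-1.195, 1.229, -1.231]
ft_force: [0.1, 0.2, -3.8]
finger_gap: 0.693
```

Emit:
carry_out(commands=[[[-1, 0, 0.002, 0, 0, 0, 0], [-1, 0, 0.004, 0, 0, 0, 0], [-1, 0, 0.004, 0, 0, 0, 0]]])

```text
time_s: 22.8
eef_pos: [0.437, 0.0397, -0.0019]
eef_rot: [-1.195, 1.229, -1.231]
ft_force: [0.1, 0.6, -2.6]
finger_gap: 0.691
```

Emit:
carry_out(commands=[[[-1, 0, 0.001, 0, 0, 0, 0], [-1, 0, 0.002, 0, 0, 0, 0], [-1, 0, 0.002, 0, 0, 0, 0]]])

```text
time_s: 23.1
eef_pos: [0.4369, 0.0397, -0.004]
eef_rot: [-1.195, 1.23, -1.231]
ft_force: [0.5, -0.1, -3.1]
finger_gap: 0.688
```

Emit:
carry_out(commands=[[[-1, 0, 0.001, 0, 0, 0, 0], [-1, 0, 0.0015, 0, 0, 0, 0], [-1, 0, 0.0015, 0, 0, 0, 0]]])

```text
time_s: 23.4
eef_pos: [0.437, 0.0397, -0.0046]
eef_rot: [-1.196, 1.23, -1.23]
ft_force: [-4.4, -0.0, 8.8]
finger_gap: 0.689
```

Contact came at the predicted height. I release and retreat.

Emit:
carry_out(commands=[[[-1, 0, -0.0005, 0, 0, 0, 0], [0.6, 0, -0.0005, 0, 0, 0, 0], [0.9, 0, -0.0005, 0, 0, 0, 0], [0.9, 0, -0.0005, 0, 0, 0, 0], [0.9, 0, -0.03, 0, 0, 0, 0], [0.9, 0, -0.07, 0, 0, 0, 0], [0.9, 0, -0.12, 0, 0, 0, 0], [0.9, 0, -0.17, 0, 0, 0, 0], [0.9, -0.04, -0.21, 0, 0, 0, 0], [0.9, -0.09, -0.21, 0, 0, 0, 0]]])

```text
time_s: 24.4
eef_pos: [0.4434, 0.1245, 0.2113]
eef_rot: [-1.185, 1.224, -1.24]
ft_force: [1.4, 0.6, -0.3]
finger_gap: 0.952
```

Emit:
carry_out(commands=[[[0.9, -0.05, 0, 0, 0, 0, 0], [0.9, -0.1, 0, 0, 0, 0, 0], [0.9, -0.15, 0, 0, 0, 0, 0], [0.9, -0.2, 0, 0, 0, 0, 0], [0.9, -0.2, 0, 0, 0, 0, 0], [0.9, -0.2, 0, 0, 0, 0, 0]]])

```text
time_s: 25.0
eef_pos: [0.4495, 0.3251, 0.2108]
eef_rot: [-1.187, 1.222, -1.238]
ft_force: [-0.3, -0.1, -1.0]
finger_gap: 0.951
```

```bash
python3 - <<'E'
from h import *
c=cap('top','f0.png');a=cv2.resize(c['color'][105:300,225:490,::-1],None,fx=3,fy=3,interpolation=2);cv2.imwrite('pics/f1.png',a)
c=cap('side');cv2.imwrite('pics/f2.png',cv2.resize(c['color'][140:310,240:440,::-1],None,fx=4,fy=3.5,interpolation=2))
print(observe()['eef_pos'],observe()['ft_force'],observe()['time_s'])
E
```

```text
[0.45   0.3235 0.2111] [ 0.6504 -0.1654  0.6257] 25.1
```

View pics/f1.png

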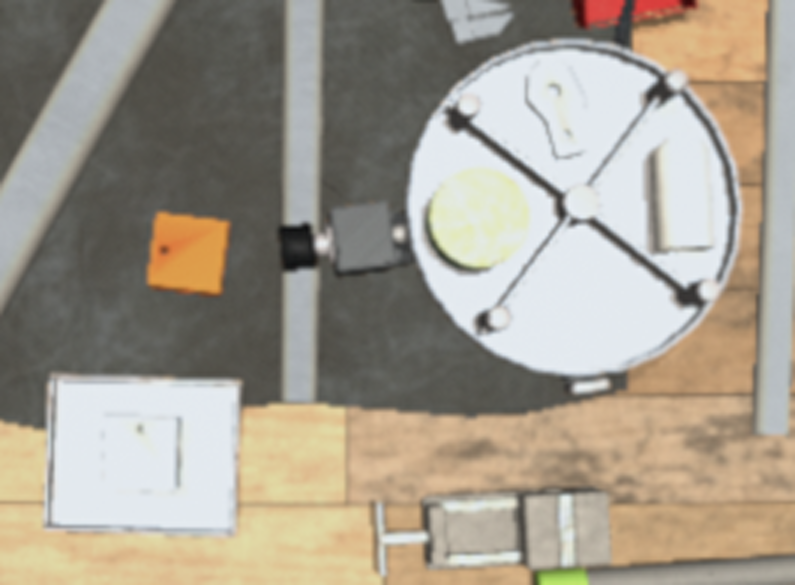

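View pics/f2.png

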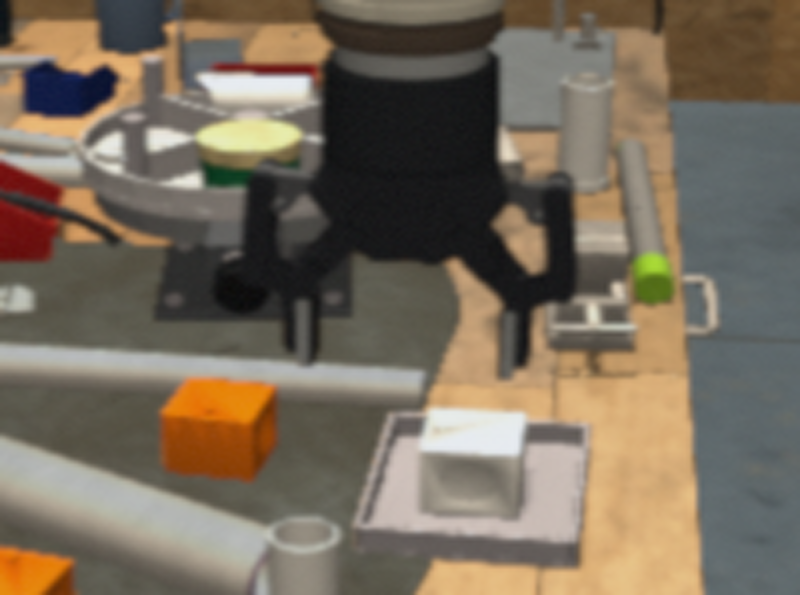

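The block sits flat near the middle of the tray (top crop 142,453). The knob is home (298,247), and the tin, plate and offcut are still in the carousel. The gripper touches nothing.

```bash
python3 -c "
from plant import r
print(r.hand_in())"
```

```text
the job is handed in; nothing more can be done
None
```

I did the job in the order asked and handed it in at about 25 s:
1. I pulled the lock knob out 30 mm to its detent.
2. I turned the carousel +90° by its front-left post.
3. I pushed the knob back home, which took the same 30 mm, and the carousel locked.
4. I lifted the tube block out by its solid faces and lowered it into the tray.

**Last checks:**
- **Block:** it lies flat near the middle of the tray. It touched the tray floor with about 9 N on the wrist.
- **Knob:** it is at the same pixels as at the start, so it is home.
- **Carousel:** the posts line up with a quarter turn, and the tin, plate and offcut are still inside.
- **Gripper:** it is clear of everything.

**What disagreed:** in the pictures the fingertips end about 27 mm short of the reported TCP (about 40 mm when open). Because of this, my first grip on the knob missed. The fingers shut on top of the knob and pressed it with about 20 N, without moving it. I allowed for the offset after that, and the later grasp and set-down heights came out as expected.

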